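# Put the washed soil-test parts in the dryer

### The arm

A 6-joint arm with a two-finger parallel gripper is mounted at the origin on the work surface. World frame = base frame: x ahead of the robot, y to its left, z up, the work surface at z = 0. Lengths are in m, angles in degrees, forces in N, time in s.
With the tool pointing down it reaches from about 0.35 to 0.875 m from the base axis. Payload 4.2 kg.
Tool frame: the origin (TCP) lies on the front face of the gripper's body, between the roots of the fingers; the fingertips stand finger_overhang ahead of it and the grasp point (between the pads) lies 51 mm ahead of it (finger_overhang is the distance from the TCP to the fingertips, in m); z points along the fingers, y is the line along which they close (so a half turn about z gives the same grasp; the last joint's range is limited). The gripper opens to 87 mm and grips with 3 to 60 N. Pads are 19 mm wide; open, the fingers measure 117 mm over their backs; the gripper's body (75 mm by 190 mm) begins 51 mm behind the grasp point.
Start: joints at [78.014, 22.042, 0.453, 0, -68.411, -14.817], TCP at [0.282, 0.558, 0.292] pointing down, gripper open.
Joint ranges: [-179.83, 179.83], [-69.29, 118.12], [-61.27, 80.66], [-181.25, 117.63], [-171.15, -9.14], [-177.46, 177.46]. Speed limits (degrees/s): [159.86, 159.86, 180, 180, 180, 180].

### API

Orientations are given as a 3x3 rotation matrix whose columns are the frame's x, y, z axes.
In Python, from station import sense, capture, camera_model, finish_job, finger_overhang gives the robot as it stands. The module is installed in compiled form; this text tells all that it offers.
- The arm moves only by the tool jog_arm, never from a script. Its argument "rows" is a list that holds one entry, the list of rows, each a list of 4 numbers: the shift along the tool's x, y, z in m, then the turn about the tool's z in rad. A call has 1 to 20 rows; each row shifts and turns the commanded pose from where the row before left it, along the tool's axes as they then stand; what a row does not reach is not made up. A row lasts 1/8 s, in which the tool goes at most 62.5 mm and 10.7 degrees, less where a joint would pass 70% of its speed; a pose out of reach is approached as far as the arm can. A call is refused whole if a number of a shift passes 0.0625 or a number of a turn 0.188, either way. A call with a gripper value outside its range is refused whole. "claw" is the opening, from 0 (shut) to 1 (fully open), set as the call begins (left out, the last holds). The fingers move at their own pace and stop on an object; the grip force is fixed at half the most. Time passes only in rows, so rows that do not move let the fingers close. It gives the time, the measured TCP pose, the force, the opening and the grip force at its end, in the units of the state.
- sense(): the state, without advancing time (a new reading comes with each control period).
- capture(name): name is "side" or "top" or "wrist"; returns the picture (400x640x3 uint8, red, green, blue); there is no depth.
- camera_model(name): a dict with "fovy" (degrees; the focal length in pixels is half the picture's height over the tangent of half this angle, whatever the lens; pixels are square), "cx", "cy" (the principal point, pixels), "eye" and "rotation" of the camera in the world. Camera axes: x right, y down, z forward; pixel columns grow to the right and rows downward; lengths in m; the calibration is good to about 2 mm. The wrist camera is an equidistant fisheye: a pixel r from the principal point sees the ray r / f radians off the axis. A picture is of the moment at which its call begins: read the wrist's pose just before it. camera_model takes no time and is no camera call; for the wrist camera it gives the pose at the moment of the call.
- finish_job(): hands the job in; it is judged then, once.
The state is a dict: "time_s": time; "joints": joint angles; "joint_velocities": joint speeds; "effort": joint torques, N m; "tcp_pos": TCP position; "ee_rot": TCP orientation; "wrist_force": force on the tool from outside, world axes, zero at the start; "moment": the same for the moment, N m; "gripper_width": opening from 0.0 (shut) to 1.0 (fully open); "gripper_force": force on a finger pad.
Only numpy, scipy, OpenCV 4.12 (cv2) and the standard library are available. Lean on these libraries where they do the work, as an engineer would, in place of code of your own. Each camera call takes 0.05 s, during which the arm holds its last target. There are 200 camera calls.

### The job

Load the warm-air dryer with everything just washed: take each glass plate from the wash rack and lean it upright and flat against the sloping blue rest in the pulled-out tray, the plates side by side with their feet behind the foot rail; put every porous stone in the hook-on basket and hang the basket inside the tray with its bent lip over the tray's front wall. Then, with all of it stable, slide the tray fully home. Do not let a glass plate fall flat, and leave the other things on the bench where they are.

Things in the scene. Friction and masses are not known exactly. Their poses are not given: they have to be found in the camera images.
- dryer: White bench warm-air dryer, fixed: open-fronted hood 320 wide, 310 deep, 150 mm high, 140 mm clear above the bench inside. Origin: on the bench below the middle of its front opening. x points level into the hood (the way the tray slides home), y along the front, z up. The tray comes out along -x and shares this yaw.
- tray (a joint): How far the tray is pulled out, m: 0 home, 0.28 fully out (starts 0.26 to 0.28). Slides stiffly (about 4 N friction plus 12 N per m/s), stays where left. Tray 290 wide, 285 long; floor 20 mm above the bench; side walls 24 mm above the floor, inner faces 138 mm either side of the middle. Front wall 290 wide, 6 thick, top 88 mm above the bench.
- rest (a point): Sloping blue backstop across the tray: flat sheet 270 wide, 55 mm up the slope, 4 thick, leaning back 20 degrees from vertical, top towards the hood. Origin: middle of the line where its front face meets the tray floor. x: normal of the front face, into the rest and down; y along the tray's width; z up the slope. A well leant plate has its back face on x = 0. Room for three at y = -0.085, 0, 0.085.
- rail (a point): Middle of the top of the blue foot rail on the tray floor in front of the rest: 8 mm high, 4 thick, along the whole width. It leaves an 15 mm wide trough between it and the rest's foot line, where the plates' feet stand. Axes as the dryer's.
- rim (a point): Middle of the top edge of the tray's front wall (6 mm thick, 88 mm above the bench), axes as the dryer's: x into the tray, y along the wall. Moves with the tray. The basket is to hang from this wall on its inner side, near the middle.
- pull (a point): Middle of the bar handle outside the tray's front, 110 mm long along y, 35 mm out from the front face, 38 mm above the bench. Pushing it or the front face along the dryer's x slides the tray home.
- rack: White wash rack, fixed: base 200 (x) x 100 (y) x 10 mm, three slots at x = -0.062, 0, 0.062 in its frame; each slot is a pair of fins 12 mm apart, 60 long in y, tops 51 mm above the bench. Origin: centre of the underside, z up.
- basket: Perforated steel basket, about 160 g. Box 100 (x) x 146 (y) x 45 mm high, walls and floor 3 mm, open top. Origin: centre of the underside, z up. Bent lip and orange grip tab on its -x side. Hung properly, its x points as the dryer's x, the wall's top against its channel roof, sagging inwards about 6 degrees so that its origin is about 53 mm inside and 61 mm below the wall's top.
- lip (a point): Middle of the roof of the basket's hook channel, at (-0.056, 0, 0.055) in the basket's frame, same axes. The channel runs along y, 100 long and 12 mm wide in x; the bent lip outside it hangs 17 mm below the roof, its end slightly flared. Inside it is the basket's wall.
- tab (a point): Centre of the basket's orange grip tab, at (-0.0535, 0, 0.075) in the basket's frame, same axes: 10 thick (x), 60 wide (y), 34 high, from 58 to 92 mm above the underside.
- plate1: Greenish glass plate, 110 high (z) x 70 wide (y) x 8 mm thick (x), 154 g; absent in some starts. Origin: middle of its bottom edge face. It starts upright in a slot of the wash rack, foot 10 mm above the bench.
- plate2: Greenish glass plate, 110 high (z) x 70 wide (y) x 8 mm thick (x), 154 g; absent in some starts. Origin: middle of its bottom edge face. It starts upright in a slot of the wash rack, foot 10 mm above the bench.
- plate3: Greenish glass plate, 110 high (z) x 70 wide (y) x 8 mm thick (x), 154 g; absent in some starts. Origin: middle of its bottom edge face. It starts upright in a slot of the wash rack, foot 10 mm above the bench.
- stone1: Terracotta-coloured porous stone disc, 62 mm across, 13 mm thick, 70 g, lying flat on the bench; absent in some starts. Origin: centre of its underside. Stones may be stacked in the basket.
- stone2: Terracotta-coloured porous stone disc, 62 mm across, 13 mm thick, 70 g, lying flat on the bench; absent in some starts. Origin: centre of its underside. Stones may be stacked in the basket.
- stone3: Terracotta-coloured porous stone disc, 62 mm across, 13 mm thick, 70 g, lying flat on the bench; absent in some starts. Origin: centre of its underside. Stones may be stacked in the basket.
- tin1: Bystander, to be left alone: aluminium sample tin, 52 mm across, 36 high.
- tin2: Bystander, to be left alone: aluminium sample tin, 52 mm across, 36 high.
- cutter: Bystander, to be left alone: steel cutting ring, 68 mm across, 22 high.
- beaker: Bystander, to be left alone: glass beaker, 72 mm across, 95 high.
- knife: Bystander, to be left alone: spatula with wooden handle, 180 long; origin under its middle.
Not all that is in view belongs to the job. Leave any red look-alike of the stone2 alone.

How it is judged (in metres and radians):
On the way, in this order (a step that is already met when the one before it is completed fails the run):
1. with the tray still out (more than 0.2 m): every plate leans on the rest, every stone is in the basket, and the basket hangs on the tray's front wall (x of plate1 in the frame of rest between -0.0145 and 0.003 m and y of plate1 in the frame of rest between -0.105 and 0.105 m and z of plate1 in the frame of rest between -0.006 and 0.01 m and angle between the x axis of each of plate1, plate2, plate3 and the x axis of rest, either way round below 0.18 rad and angle between each of plate1, plate2, plate3's own z axis and vertical below 0.55 rad and x of plate2 in the frame of rest between -0.0145 and 0.003 m and y of plate2 in the frame of rest between -0.105 and 0.105 m and z of plate2 in the frame of rest between -0.006 and 0.01 m and x of plate3 in the frame of rest between -0.0145 and 0.003 m and y of plate3 in the frame of rest between -0.105 and 0.105 m and z of plate3 in the frame of rest between -0.006 and 0.01 m and x of lip in the frame of rim between -0.009 and 0.009 m and y of lip in the frame of rim between -0.085 and 0.085 m and z of lip in the frame of rim between -0.007 and 0.008 m and angle between basket's own z axis and vertical below 0.25 rad and angle between the x axis of basket and the x axis of dryer, either way round below 0.25 rad and x of stone1 in the frame of basket between -0.047 and 0.047 m and y of stone1 in the frame of basket between -0.07 and 0.07 m and z of stone1 in the frame of basket between -0.005 and 0.046 m and x of stone2 in the frame of basket between -0.047 and 0.047 m and y of stone2 in the frame of basket between -0.07 and 0.07 m and z of stone2 in the frame of basket between -0.005 and 0.046 m and x of stone3 in the frame of basket between -0.047 and 0.047 m and y of stone3 in the frame of basket between -0.07 and 0.07 m and z of stone3 in the frame of basket between -0.005 and 0.046 m and value of joint tray above 0.2 m), for 0.3 s.
2. the tray is slid home (value of joint tray below 0.01 m), for 0.2 s.
At the end, for the whole second after the job is handed in: Every plate stands behind the rail leaning on the rest (foot within 10 mm, slope within 10 deg); every stone is in the basket; the basket hangs on the tray front (wall fully in the hook channel within 7 mm, level and square within 14 deg); tray home within 10 mm; all at rest (x of plate1 in the frame of rest between -0.0145 and 0.003 m and y of plate1 in the frame of rest between -0.105 and 0.105 m and z of plate1 in the frame of rest between -0.006 and 0.01 m and angle between the x axis of each of plate1, plate2, plate3 and the x axis of rest, either way round below 0.18 rad and angle between each of plate1, plate2, plate3's own z axis and vertical below 0.55 rad and x of plate2 in the frame of rest between -0.0145 and 0.003 m and y of plate2 in the frame of rest between -0.105 and 0.105 m and z of plate2 in the frame of rest between -0.006 and 0.01 m and x of plate3 in the frame of rest between -0.0145 and 0.003 m and y of plate3 in the frame of rest between -0.105 and 0.105 m and z of plate3 in the frame of rest between -0.006 and 0.01 m and x of lip in the frame of rim between -0.009 and 0.009 m and y of lip in the frame of rim between -0.085 and 0.085 m and z of lip in the frame of rim between -0.007 and 0.008 m and angle between basket's own z axis and vertical below 0.25 rad and angle between the x axis of basket and the x axis of dryer, either way round below 0.25 rad and x of stone1 in the frame of basket between -0.047 and 0.047 m and y of stone1 in the frame of basket between -0.07 and 0.07 m and z of stone1 in the frame of basket between -0.005 and 0.046 m and x of stone2 in the frame of basket between -0.047 and 0.047 m and y of stone2 in the frame of basket between -0.07 and 0.07 m and z of stone2 in the frame of basket between -0.005 and 0.046 m and x of stone3 in the frame of basket between -0.047 and 0.047 m and y of stone3 in the frame of basket between -0.07 and 0.07 m and z of stone3 in the frame of basket between -0.005 and 0.046 m and linear speed of each of plate1, plate2, plate3, stone1, stone2, stone3, basket below 0.02 m/s and value of joint tray below 0.01 m); the robot touches nothing.
It fails at once if a glass plate falls over (more than 55 degrees from upright) (angle between any of plate1, plate2, plate3's own z axis and vertical above 0.96 rad).
It fails at once if another thing on the bench (tins, cutting ring, beaker, spatula) is moved more than 40 mm (distance of any of tin1, tin2, cutter, beaker, knife from where it was at the start of the episode above 0.04 m).
Of plate1, plate2, plate3 only 2 to 3 are there at a start; the rules pass over those that are not, and their reading is None.
Of stone1, stone2, stone3 only 2 to 3 are there at a start; the rules pass over those that are not, and their reading is None.
At some moment in a run one of stone1, stone2, stone3, basket may be knocked a few centimetres aside while the robot is not near it.
It also fails if it takes over 208 s, if anything falls off the work surface, if the arm or the gripper's body presses on something with over 40 N, if the wrist force passes 120 N, or if a joint passes its speed limit or range.

## Working session

There is one attempt and no reset: what is moved stays moved. The work goes in short steps, Python scripts to look and compute and a tool call to move; the robot and the scene stay as the last step left them, time stands still between calls to the robot, and variables do not carry over. Pictures are saved under pics/ and viewed, at most 14 in all, crops included, and the job is handed in when it is done.

Besides the shell and the picture viewer there is one more tool, called as name(argument=value, ...), one argument or row to a line, values as JSON. jog_arm: Moves the arm, as the interface text tells. Its arguments: {"type":"object","properties":{"rows":{"type":"array"},"claw":{"type":"number"}},"required":["rows"]}

```bash
mkdir -p pics
cat > h.py <<'E'
import numpy as np, cv2
from station import sense, capture, camera_model, finish_job, finger_overhang
def cam(n):
    m=camera_model(n); f=200/np.tan(np.radians(m['fovy'])/2); return m,f
def save(n,fn):
    m=camera_model(n); im=capture(n); cv2.imwrite('pics/'+fn,cv2.cvtColor(im,cv2.COLOR_RGB2BGR)); return im
def ray(n,u,v,m=None):
    if m is None: m=camera_model(n)
    f=200/np.tan(np.radians(m['fovy'])/2)
    x,y=u-m['cx'],v-m['cy']
    if n=='wrist':
        r=np.hypot(x,y)+1e-9; a=r/f; d=np.array([x/r*np.sin(a),y/r*np.sin(a),np.cos(a)])
    else: d=np.array([x/f,y/f,1.])
    return np.array(m['eye']),np.array(m['rotation'])@(d/np.linalg.norm(d))
def onz(n,u,v,z,m=None):
    e,d=ray(n,u,v,m); return e+d*(z-e[2])/d[2]
def proj(n,p,m=None):
    if m is None: m=camera_model(n)
    f=200/np.tan(np.radians(m['fovy'])/2)
    q=np.array(m['rotation']).T@(np.array(p)-np.array(m['eye']))
    if n=='wrist':
        r=np.hypot(q[0],q[1])+1e-9; a=np.arctan2(r,q[2])*f; return np.array([m['cx']+a*q[0]/r,m['cy']+a*q[1]/r])
    return np.array([m['cx']+f*q[0]/q[2],m['cy']+f*q[1]/q[2]])
E
python3 - <<'E'
from h import *
print(finger_overhang if not callable(finger_overhang) else finger_overhang())
s=sense();print({k:np.round(v,3).tolist() for k,v in s.items()})
for n in('top','side','wrist'):
    m=camera_model(n);print(n,{k:np.round(v,3).tolist() for k,v in m.items()}); save(n,n+'0.png')
E
```

```text
0.0697
{'time_s': 0.0, 'joints': [78.013, 22.089, 0.379, -0.03, -68.41, -14.816], 'joint_velocities': [-0.024, 0.048, 0.113, 0.187, 0.026, -0.026], 'effort': [-0.002, -39.067, 18.74, 4.22, 0.011, -0.0], 'tcp_pos': [0.282, 0.557, 0.291], 'ee_rot': [[0.892, -0.451, -0.001], [-0.451, -0.892, -0.002], [0.0, 0.002, -1.0]], 'wrist_force': [0.296, -0.742, -0.501], 'moment': [0.006, 0.038, -0.028], 'gripper_force': 0.0, 'gripper_width': 1.006}
top {'fovy': 43.736, 'cx': 321.19, 'cy': 203.363, 'eye': [0.186, 0.012, 1.985], 'rotation': [[0.019, -0.986, 0.165], [-1.0, -0.019, 0.005], [-0.002, -0.165, -0.986]]}
side {'fovy': 56.004, 'cx': 315.761, 'cy': 200.982, 'eye': [0.376, -0.914, 0.89], 'rotation': [[0.986, -0.11, 0.125], [-0.166, -0.628, 0.761], [-0.005, -0.771, -0.637]]}
wrist {'fovy': 65.706, 'cx': 329.199, 'cy': 202.649, 'eye': [0.349, 0.524, 0.383], 'rotation': [[-0.452, -0.858, -0.243], [-0.892, 0.436, 0.121], [0.002, 0.272, -0.962]]}
```

View pics/top0.png

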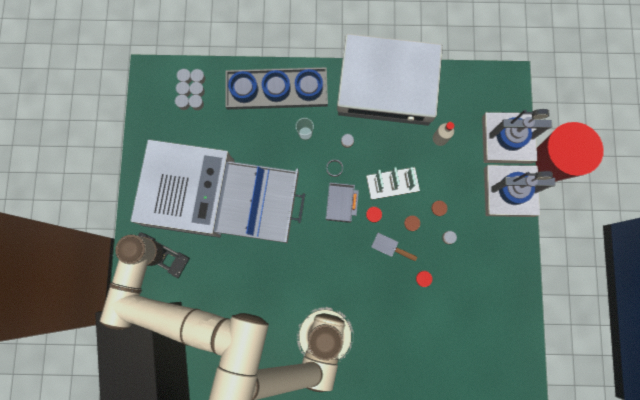

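View pics/side0.png

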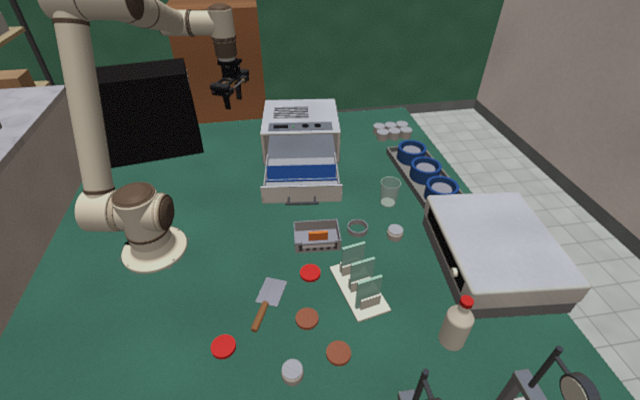

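The top view shows the dryer with its tray out towards -y. The blue rest is at (258,202), the front wall at about (293,205) and the handle at (300,207). The basket is at (341,202) with its orange tab at (354,202), and the rack at (392,182) holds 3 plates.

Candidates for stones:
- Terracotta (413,223): chosen.
- Terracotta (440,208): chosen.
- Red (374,214): look-alike, leave.
- Red (425,279): look-alike, leave.
- Grey tins (450,238) and (347,140): leave.

Next I'll measure and check these choices in one close crop.

Run:
```python
from h import *
im=cv2.imread('pics/top0.png')
cv2.imwrite('pics/c1.png',cv2.resize(im[125:295,205:470],None,fx=3,fy=3,interpolation=cv2.INTER_CUBIC))
for n in('top','side'):
    im=cv2.imread(f'pics/{n}0.png'); h=cv2.cvtColor(im,cv2.COLOR_BGR2HSV)
    for lab,lo,hi,z in (('redish',(0,110,60),(14,255,255),.013),('blue',(105,120,40),(125,255,255),.05),('or',(8,170,150),(20,255,255),.075)):
        k=cv2.inRange(h,lo,hi); N,_,st,c=cv2.connectedComponentsWithStats(k)
        for i in range(1,N):
            if 30<st[i,4]<2500:
                mk=_==i; print(n,lab,c[i].round(1),st[i,2:5],'hsv',h[mk].mean(0).round(),onz(n,*c[i],z).round(3))
```

```text
top redish [449.6 125.5] [ 8  8 52] hsv [  2. 177. 187.] [ 0.851 -0.5    0.013]
top redish [438.9 207.9] [ 15  15 169] hsv [  8. 132. 145.] [ 0.506 -0.449  0.013]
top redish [373.6 214.1] [ 16  15 196] hsv [  1. 178. 202.] [ 0.476 -0.187  0.013]
top redish [411.8 222.8] [ 15  15 170] hsv [  8. 132. 146.] [ 0.444 -0.34   0.013]
top redish [406.2 254.1] [20 11 75] hsv [ 13. 129. 130.] [ 0.319 -0.316  0.013]
top redish [423.7 278.5] [ 16  16 209] hsv [  1. 180. 200.] [ 0.225 -0.384  0.013]
top blue [275.4  84.7] [ 28  30 352] hsv [109. 150. 110.] [0.999 0.22  0.05 ]
top blue [308.1  83.7] [ 27  29 325] hsv [109. 149. 113.] [1.006 0.086 0.05 ]
top blue [242.5  86. ] [ 29  30 357] hsv [109. 150. 108.] [0.991 0.355 0.05 ]
top blue [512.7 140. ] [ 34  20 237] hsv [110. 152. 124.] [ 0.782 -0.742  0.05 ]
top blue [254.7 200.8] [ 18  68 435] hsv [110. 156. 109.] [0.515 0.285 0.05 ]
top blue [515.3 174. ] [14  5 43] hsv [111. 150. 144.] [ 0.642 -0.746  0.05 ]
top blue [515.3 195.6] [ 35  17 212] hsv [110. 152. 127.] [ 0.555 -0.742  0.05 ]
side redish [17.5 81.1] [ 35  18 228] hsv [ 14. 123.  91.] [-1.033  1.559  0.013]
side redish [318.2 235.2] [ 19  10 163] hsv [ 11. 181. 142.] [ 0.526 -0.043  0.013]
side redish [309.8 272.4] [ 21  18 303] hsv [  1. 183. 186.] [ 0.475 -0.192  0.013]
side redish [466.2 301.4] [ 15  14 163] hsv [  1. 183. 162.] [ 0.885 -0.367  0.013]
side redish [259.1 316.5] [ 17  30 189] hsv [ 13. 133. 136.] [ 0.318 -0.318  0.013]
side redish [306.6 318.4] [ 22  22 382] hsv [  8. 129. 148.] [ 0.442 -0.345  0.013]
side redish [222.8 346.2] [ 26  25 499] hsv [  1. 182. 189.] [ 0.224 -0.388  0.013]
side redish [338.1 352.9] [ 25  25 472] hsv [  8. 129. 149.] [ 0.505 -0.454  0.013]
side blue [423.7 167.8] [  61   58 1184] hsv [108. 162.  93.] [0.991 0.218 0.05 ]
side blue [301.3 171.8] [ 70  16 932] hsv [109. 178. 121.] [0.515 0.273 0.05 ]
```

View pics/c1.png

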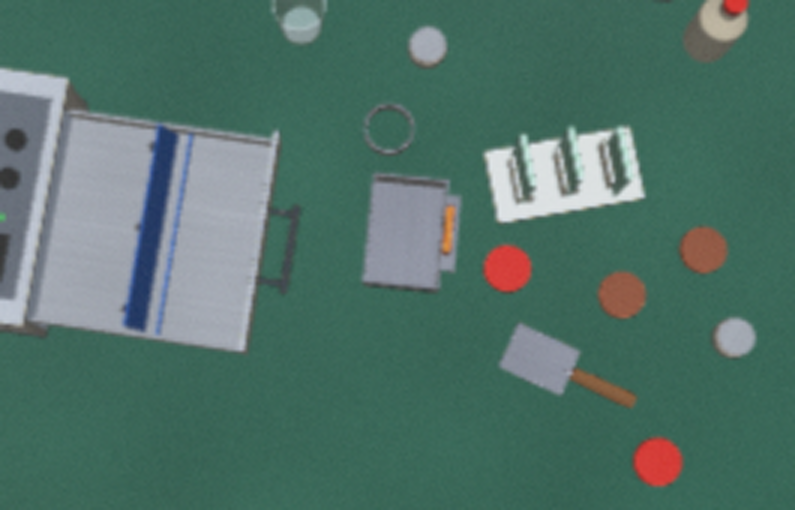

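Both terracotta discs are confirmed: stone A at crop (622,295) is world (0.443,-0.342), and stone B at crop (704,249) is world (0.506,-0.451). The red discs at crop (508,268) and (658,462) are look-alikes. The plates are in all three slots, at crop (523,165), (570,162) and (617,160). I'll move now.

```bash
cat >> h.py <<'E'
def st():
    s=sense(); R=np.array(s['ee_rot']); return np.array(s['tcp_pos']),np.degrees(np.arctan2(R[1,0],R[0,0])),R,s
def plan(tgt,psi=None,step=.05,p0=None,psi0=None):
    p,a,R,s=st()
    if p0 is not None:p=np.array(p0)
    if psi0 is not None:a=psi0
    if psi is None: psi=a
    for l,b in(('move first',a),('turn first',psi)):
        c,sn=np.cos(np.radians(b)),np.sin(np.radians(b)); d=np.array(tgt)-p
        q=np.array([c*d[0]+sn*d[1],sn*d[0]-c*d[1],-d[2]]); n=int(np.ceil(np.abs(q).max()/step))
        print(l,'tot',q.round(4),'n',n,'each',(q/max(n,1)).round(4),'turn tot',round(np.radians(a-psi),4),'psi',round(a,2),'pos',p.round(4))
        if abs(a-psi)<.05: break
E
python3 - <<'E'
from h import *
plan([.45,.5,.27]); plan([.40,-.342,.25],-85,p0=[.45,.5,.27])
E
```

```text
move first tot [ 0.1762 -0.0245  0.0214] n 4 each [ 0.0441 -0.0061  0.0054] turn tot 0.0 psi -26.81 pos [0.2817 0.5576 0.2914]
move first tot [0.3352 0.774  0.02  ] n 16 each [0.0209 0.0484 0.0013] turn tot 1.0156 psi -26.81 pos [0.45 0.5  0.27]
turn first tot [0.8344 0.1232 0.02  ] n 17 each [0.0491 0.0072 0.0012] turn tot 1.0156 psi -26.81 pos [0.45 0.5  0.27]
```

jog_arm(
  rows=[
    [[0.044,-0.006,0.005,0],[0.044,-0.006,0.005,0],[0.044,-0.006,0.005,0],[0.044,-0.006,0.005,0],[0.021,0.048,0.001,0],[0.021,0.048,0.001,0],[0.021,0.048,0.001,0],[0.021,0.048,0.001,0],[0.021,0.048,0.001,0],[0.021,0.048,0.001,0],[0.021,0.048,0.001,0],[0.021,0.048,0.001,0],[0.021,0.048,0.001,0],[0.021,0.048,0.001,0],[0.021,0.048,0.001,0],[0.021,0.048,0.001,0],[0.021,0.048,0.001,0],[0.021,0.048,0.001,0],[0.021,0.048,0.001,0],[0.021,0.048,0.001,0]],
  ],
  claw=1,
)

```text
time_s: 2.65
tcp_pos: [0.4029, -0.3388, 0.2561]
ee_rot: [[0.893, -0.451, -0.0], [-0.451, -0.893, 0.0], [-0.0, -0.0, -1.0]]
wrist_force: [-0.1, 0.8, -0.6]
gripper_width: 0.999
gripper_force: 0.0
```

jog_arm(
  rows=[
    [[0,0,0,0.169],[0,0,0,0.169],[0,0,0,0.169],[0,0,0,0.169],[0,0,0,0.169],[0,0,0,0.169],[0,0,0,0]],
  ],
)

```text
time_s: 3.52
tcp_pos: [0.4031, -0.337, 0.256]
ee_rot: [[0.091, -0.996, -0.001], [-0.996, -0.091, 0.0], [-0.0, 0.0, -1.0]]
wrist_force: [-0.8, 0.3, -0.9]
gripper_width: 1.003
gripper_force: 0.0
```

Run:
```python
from h import *
p,a,R,s=st(); print(p,a,s['time_s'],s['joints'])
m=camera_model('wrist'); im=save('wrist','w1.png')
h=cv2.cvtColor(im,cv2.COLOR_RGB2HSV); k=cv2.inRange(h,(5,90,50),(12,200,255))
N,L,S,c=cv2.connectedComponentsWithStats(k)
for i in range(1,N):
    if S[i,4]>150: print(c[i].round(1),S[i],onz('wrist',*c[i],.013,m).round(4))
```

```text
[ 0.40314171 -0.3369981   0.25600699] -84.790406016285 3.525 [-2.21906401e+01  1.41559156e+01 -1.65777918e+01 -7.02935318e-03
 -5.92999460e+01  2.74038296e+01]
[244.5  77.7] [ 218   51   54   54 2292] [ 0.5067 -0.4491  0.013 ]
[292.5 177.7] [ 266  151   54   55 2296] [ 0.4454 -0.3418  0.013 ]
```

View pics/w1.png

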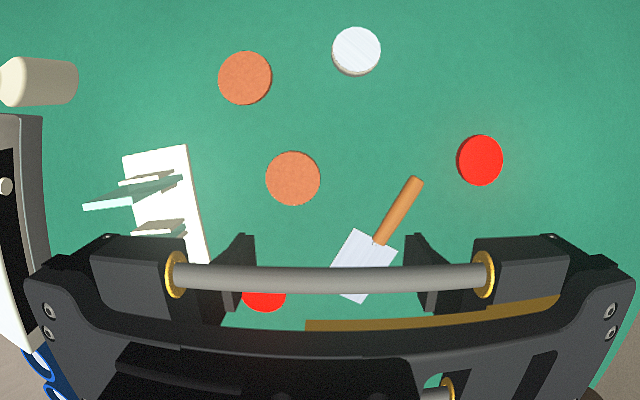

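The wrist view shows the two terracotta stones at (244,78) and (292,178), and red discs at (480,160) and (263,300). The positions agree with the top view to within 3 mm, so I'll grasp stone A.

Run:
```python
from h import *
plan([.4452,-.342,.15]);plan([.4452,-.342,.074],p0=[.4452,-.342,.15])
```

```text
move first tot [ 0.0088 -0.0414  0.1061] n 3 each [ 0.0029 -0.0138  0.0354] turn tot 0.0 psi -84.74 pos [ 0.4032 -0.3371  0.2561]
move first tot [ 0.    -0.     0.076] n 2 each [ 0.    -0.     0.038] turn tot 0.0 psi -84.74 pos [ 0.4452 -0.342   0.15  ]
```

jog_arm(
  rows=[
    [[0.003,-0.014,0.035,0],[0.003,-0.014,0.035,0],[0.003,-0.0134,0.036,0],[0,0,0.03,0],[0,0,0.03,0],[0,0,0.016,0],[0,0,0,0]],
  ],
)

```text
time_s: 4.45
tcp_pos: [0.4449, -0.3423, 0.0734]
ee_rot: [[0.09, -0.996, -0.002], [-0.996, -0.09, 0.001], [-0.001, 0.002, -1.0]]
wrist_force: [0.5, -0.5, 1.0]
gripper_width: 1.001
gripper_force: 0.0
```

jog_arm(
  rows=[
    [[0,0,0,0],[0,0,0,0],[0,0,0,0],[0,0,0,0]],
  ],
  claw=0,
)

```text
time_s: 4.95
tcp_pos: [0.4456, -0.3425, 0.075]
ee_rot: [[0.089, -0.996, 0.001], [-0.996, -0.089, -0.001], [0.001, -0.001, -1.0]]
wrist_force: [0.3, -0.0, 1.9]
gripper_width: 0.702
gripper_force: 30.0
```

Run:
```python
from h import *
p,a,R,s=st(); print(p,a,s['gripper_width'],s['gripper_force'])
im=cv2.imread('pics/top0.png')
m=camera_model('top')
# basket corners by clicked px from crop c1 (rim z .045)
for q in ((372,175),(447,182),(437,290),(362,284)): print(onz('top',205+q[0]/3,125+q[1]/3,.045).round(3))
print(onz('top',205+450/3,125+229/3,.08).round(3))
```

```text
[ 0.44557876 -0.3425044   0.0749855 ] -84.88585116925641 0.7018831151348812 30.000969171524048
[ 0.591 -0.007  0.045]
[ 0.584 -0.106  0.045]
[ 0.44  -0.094  0.045]
[0.446 0.004 0.045]
[ 0.515 -0.109  0.08 ]
```

Run:
```python
from h import *
plan([.50,.06,.26],p0=[.4456,-.3425,.175])
```

```text
move first tot [-0.396  -0.0901 -0.085 ] n 8 each [-0.0495 -0.0113 -0.0106] turn tot 0.0 psi -84.89 pos [ 0.4456 -0.3425  0.175 ]
```

jog_arm(
  rows=[
    [[0,0,-0.03,0],[0,0,-0.035,0],[0,0,-0.035,0],[-0.05,-0.011,-0.011,0],[-0.05,-0.011,-0.011,0],[-0.05,-0.011,-0.011,0],[-0.05,-0.011,-0.011,0],[-0.05,-0.011,-0.011,0],[-0.05,-0.011,-0.011,0],[-0.05,-0.011,-0.011,0],[-0.046,-0.011,-0.008,0],[0,0,0,0],[0,0,0,0]],
  ],
)

```text
time_s: 6.58
tcp_pos: [0.4972, 0.0598, 0.2589]
ee_rot: [[0.089, -0.996, -0.001], [-0.996, -0.089, -0.0], [0.0, 0.001, -1.0]]
wrist_force: [-0.9, -0.6, -0.7]
gripper_width: 0.697
gripper_force: 30.0
```

Run:
```python
from h import *
p,a,R,s=st(); print(p,a,s['time_s'],s['gripper_width'],s['gripper_force'])
m=camera_model('wrist'); print(m); im=save('wrist','w2.png')
```

```text
[0.49723079 0.05981425 0.2588659 ] -84.88155264522068 6.575 0.6971381931534261 29.999652206897736
{'fovy': 65.70646984690485, 'cx': 329.19875847114844, 'cy': 202.6489316527456, 'eye': array([ 0.5050443 , -0.0143927 ,  0.35063152]), 'rotation': array([[-9.96108884e-01, -8.45381749e-02, -2.49075891e-02],
       [-8.81256603e-02,  9.58580960e-01,  2.70843886e-01],
       [ 9.79292925e-04,  2.71984998e-01, -9.62300993e-01]])}
```

View pics/w2.png

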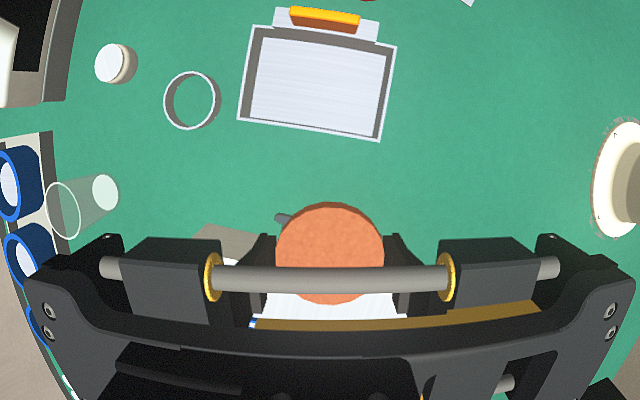

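The stone is held. The basket's rim corners are at (253,25), (397,44), (380,142) and (237,120), and the tab is at (325,19).

Run:
```python
from h import *
m=camera_model('wrist'); P=[onz('wrist',u,v,.045,m)[:2] for u,v in((253,25),(397,44),(380,142),(237,120))]
P=np.array(P);print(P.round(4)); c=P.mean(0); e=(P[2]-P[1])+(P[3]-P[0]); e/=np.linalg.norm(e)
f=(P[0]-P[1])+(P[3]-P[2]); print('c',c,'yawx',np.degrees(np.arctan2(e[1],e[0])),'yaw from y',np.degrees(np.arctan2(f[1],f[0]))+90, [np.linalg.norm(P[i]-P[i-1]).round(3) for i in range(4)])
im=cv2.imread('pics/w2.png'); k=cv2.inRange(cv2.cvtColor(im,cv2.COLOR_BGR2HSV),(14,170,200),(28,255,255))
k[60:]=0; ys,xs=np.nonzero(k); print('tab top',xs.mean(),ys.mean(),onz('wrist',xs.mean(),ys.mean(),.092,m).round(4))
```

```text
[[ 0.5888 -0.1056]
 [ 0.4446 -0.0968]
 [ 0.4523  0.0044]
 [ 0.5968 -0.0067]]
c [ 0.52063634 -0.05119847] yawx 85.5103105865127 yaw from y 86.06108064877372 [np.float64(0.099), np.float64(0.144), np.float64(0.102), np.float64(0.145)]
tab top 324.26636904761904 14.397321428571429 [ 0.5166 -0.1035  0.092 ]
```

Run:
```python
from h import *
plan([.521,-.045,.15],-94.2)
```

```text
move first tot [ 0.106  -0.0144  0.1088] n 3 each [ 0.0353 -0.0048  0.0363] turn tot 0.1617 psi -84.93 pos [0.4973 0.0593 0.2588]
turn first tot [ 0.1023 -0.0313  0.1088] n 3 each [ 0.0341 -0.0104  0.0363] turn tot 0.1617 psi -84.93 pos [0.4973 0.0593 0.2588]
```

jog_arm(
  rows=[
    [[0,0,0,0.162],[0.034,-0.0104,0.036,0],[0.034,-0.0104,0.036,0],[0.034,-0.0104,0.036,0],[0,0,0,0],[0,0,0.025,0],[0,0,0.025,0],[0,0,0.018,0],[0,0,0,0]],
  ],
)

```text
time_s: 7.75
tcp_pos: [0.5209, -0.0444, 0.0829]
ee_rot: [[-0.073, -0.997, -0.002], [-0.997, 0.073, -0.0], [0.001, 0.002, -1.0]]
wrist_force: [-0.1, -0.4, -0.1]
gripper_width: 0.701
gripper_force: 30.0
```

jog_arm(
  rows=[
    [[0,0,0,0],[0,0,0,0],[0,0,-0.02,0],[0,0,-0.04,0],[0,0,-0.05,0],[0,0,-0.05,0]],
  ],
  claw=0.85,
)

```text
time_s: 8.5
tcp_pos: [0.5213, -0.0442, 0.2458]
ee_rot: [[-0.073, -0.997, 0.002], [-0.997, 0.073, 0.0], [-0.0, -0.002, -1.0]]
wrist_force: [0.9, -0.2, 0.1]
gripper_width: 0.847
gripper_force: 0.0
```

Run:
```python
from h import *
plan([.45,-.40,.25],-94)
```

```text
move first tot [ 0.3601  0.0452 -0.0042] n 8 each [ 0.045   0.0056 -0.0005] turn tot -0.0031 psi -94.18 pos [ 0.5213 -0.0442  0.2458]
turn first tot [ 0.3599  0.0463 -0.0042] n 8 each [ 0.045   0.0058 -0.0005] turn tot -0.0031 psi -94.18 pos [ 0.5213 -0.0442  0.2458]
```

jog_arm(
  rows=[
    [[0.045,0.006,0,0],[0.045,0.006,0,0],[0.045,0.006,0,0],[0.045,0.006,0,0],[0.045,0.006,0,0],[0.045,0.005,0,0],[0.045,0.005,0,0],[0.045,0.005,0,0],[0,0,0,0],[0,0,0,0]],
  ],
  claw=1,
)

```text
time_s: 9.75
tcp_pos: [0.4501, -0.3996, 0.2436]
ee_rot: [[-0.073, -0.997, 0.0], [-0.997, 0.073, 0.0], [-0.0, -0.0, -1.0]]
wrist_force: [0.0, -0.0, -0.3]
gripper_width: 1.003
gripper_force: 0.0
```

```bash
cat >> h.py <<'E'
def stones(z=.013):
    m=camera_model('wrist'); im=capture('wrist')
    k=cv2.inRange(cv2.cvtColor(im,cv2.COLOR_RGB2HSV),(5,90,50),(12,200,255))
    N,L,S,c=cv2.connectedComponentsWithStats(k)
    for i in range(1,N):
        if S[i,4]>400: print(c[i].round(1),S[i],onz('wrist',*c[i],z,m).round(4))
E
python3 - <<'E'
from h import *
stones(); plan([.5065,-.449,.14]);print(st()[3]['time_s'])
E
```

```text
[272.4 144.8] [ 244  116   57   58 2535] [ 0.5075 -0.4504  0.013 ]
move first tot [ 0.0456 -0.0596  0.1037] n 3 each [ 0.0152 -0.0199  0.0346] turn tot 0.0 psi -94.15 pos [ 0.4504 -0.3992  0.2437]
9.8
```

jog_arm(
  rows=[
    [[0.0155,-0.02,0.035,0],[0.0155,-0.02,0.035,0],[0.0155,-0.02,0.034,0],[0,0,0.03,0],[0,0,0.022,0],[0,0,0.014,0],[0,0,0,0]],
  ],
)

```text
time_s: 10.68
tcp_pos: [0.5068, -0.4497, 0.0727]
ee_rot: [[-0.072, -0.997, -0.002], [-0.997, 0.072, 0.001], [-0.001, 0.002, -1.0]]
wrist_force: [0.2, -0.6, 0.4]
gripper_width: 0.996
gripper_force: 0.0
```

jog_arm(
  rows=[
    [[0,0,0,0],[0,0,0,0],[0,0,0,0],[0,0,-0.03,0],[0,0,-0.04,0],[0,0,-0.05,0],[0,0,-0.05,0]],
  ],
  claw=0,
)

```text
time_s: 11.55
tcp_pos: [0.5064, -0.4505, 0.2448]
ee_rot: [[-0.073, -0.997, -0.0], [-0.997, 0.073, 0.0], [-0.0, 0.0, -1.0]]
wrist_force: [0.9, 0.0, -0.1]
gripper_width: 0.696
gripper_force: 30.0
```

Run:
```python
from h import *
p,a,R,s=st();print(p,s['gripper_width'],s['gripper_force']); plan([.52,.06,.26])
```

```text
[ 0.50642878 -0.45051278  0.24483601] 0.6959751270895763 29.99868392944336
move first tot [-0.5101  0.0238 -0.0152] n 11 each [-0.0464  0.0022 -0.0014] turn tot 0.0 psi -94.2 pos [ 0.5064 -0.4505  0.2448]
```

jog_arm(
  rows=[
    [[-0.046,0.002,-0.001,0],[-0.046,0.002,-0.001,0],[-0.046,0.002,-0.001,0],[-0.046,0.002,-0.001,0],[-0.046,0.002,-0.001,0],[-0.046,0.002,-0.001,0],[-0.046,0.002,-0.001,0],[-0.046,0.002,-0.002,0],[-0.046,0.002,-0.002,0],[-0.046,0.003,-0.002,0],[-0.05,0.003,-0.002,0],[0,0,0,0],[0,0,0,0]],
  ],
)

```text
time_s: 13.18
tcp_pos: [0.5197, 0.0597, 0.2583]
ee_rot: [[-0.073, -0.997, -0.0], [-0.997, 0.073, 0.0], [0.0, 0.0, -1.0]]
wrist_force: [0.4, -0.2, -1.0]
gripper_width: 0.688
gripper_force: 30.0
```

```bash
cat >> h.py <<'E'
def tab(fn,z=.092):
    m=camera_model('wrist'); im=save('wrist',fn); h=cv2.cvtColor(im,cv2.COLOR_RGB2HSV)
    k=cv2.inRange(h,(14,170,200),(28,255,255)); k[230:]=0
    r=cv2.minAreaRect(cv2.findNonZero(k)); b=cv2.boxPoints(r)
    b=np.array([onz('wrist',*q,z,m)[:2] for q in b]); e=[b[1]-b[0],b[2]-b[1]]; e.sort(key=np.linalg.norm)
    print('tab',b.mean(0).round(4),'size',[np.linalg.norm(q).round(4) for q in e],'yaw x',(np.degrees(np.arctan2(e[1][1],e[1][0]))+90)%180)
    return im
E
python3 - <<'E'
from h import *
tab('w3.png'); stones(.016); print(st()[0:2])
E
```

```text
tab [ 0.5174 -0.1038] size [np.float64(0.0084), np.float64(0.0584)] yaw x 84.95461143034498
[319.3  26. ] [286  21  69  11 605] [ 0.5182 -0.1172  0.016 ]
[319.8  93.6] [ 292   66   57   56 2466] [ 0.5234 -0.0414  0.016 ]
[329.3 236.3] [ 275  196  109   72 6325] [0.5253 0.1195 0.016 ]
(array([0.51979756, 0.05884788, 0.25821281]), np.float64(-94.25520090389045))
```

View pics/w3.png

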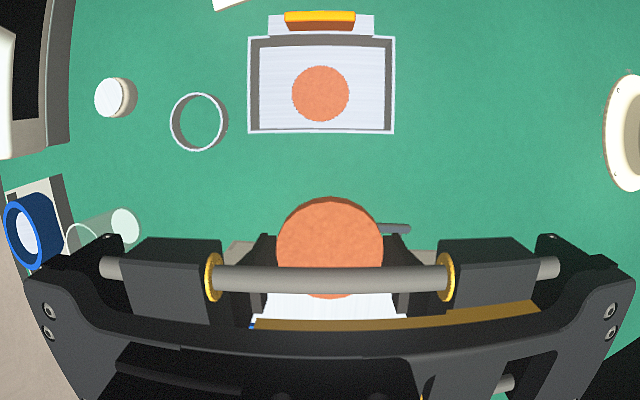

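The basket hasn't moved, stone A lies inside it at (320,94), and stone B is held. I'll stack B on A.

Run:
```python
from h import *
plan([.521,-.044,.15])
```

```text
move first tot [ 0.1025 -0.0088  0.1082] n 3 each [ 0.0342 -0.0029  0.0361] turn tot 0.0 psi -94.26 pos [0.5198 0.0588 0.2582]
```

jog_arm(
  rows=[
    [[0.034,-0.003,0.036,0],[0.034,-0.003,0.036,0],[0.0345,-0.003,0.036,0],[0,0,0.03,0],[0,0,0.02,0],[0,0,0.008,0],[0,0,0,0]],
  ],
)

```text
time_s: 14.15
tcp_pos: [0.5211, -0.0443, 0.0931]
ee_rot: [[-0.074, -0.997, -0.001], [-0.997, 0.074, -0.001], [0.001, 0.001, -1.0]]
wrist_force: [-1.4, -0.3, 2.6]
gripper_width: 0.696
gripper_force: 30.0
```

jog_arm(
  rows=[
    [[0,0,0,0],[0,0,0,0],[0,0,-0.02,0],[0,0,-0.04,0],[0,0,-0.05,0],[0,0,-0.05,0],[0,0,0,-0.174],[0,0,0,-0.174],[0,0,0,-0.174],[0,0,0,-0.174],[0,0,0,-0.174],[0,0,0,-0.174],[0,0,0,-0.174],[0,0,0,-0.174],[0,0,0,-0.174],[0,0,0,0]],
  ],
  claw=0.85,
)

```text
time_s: 16.15
tcp_pos: [0.5216, -0.0431, 0.2523]
ee_rot: [[0.997, -0.08, 0.0], [-0.08, -0.997, 0.0], [0.0, -0.0, -1.0]]
wrist_force: [-0.0, -0.5, -0.4]
gripper_width: 0.853
gripper_force: 0.0
```

Run:
```python
from h import *
p,a,R,s=st();print(p,a,s['time_s'],s['joints']); stones(.029); 
m=camera_model('wrist'); im=save('wrist','w4.png')
```

```text
[ 0.52158985 -0.04312699  0.25228691] -4.58038021474608 16.15 [ 1.30490899e+01  1.41410087e+01 -1.71887416e+01 -5.41241886e-03
 -5.86499016e+01  7.23733466e+01]
[329.3 186.9] [ 301  158   58   59 2709] [ 0.5252 -0.0434  0.029 ]
[391.8 196. ] [387 168  20  70 438] [ 0.5102 -0.1089  0.029 ]
```

View pics/w4.png

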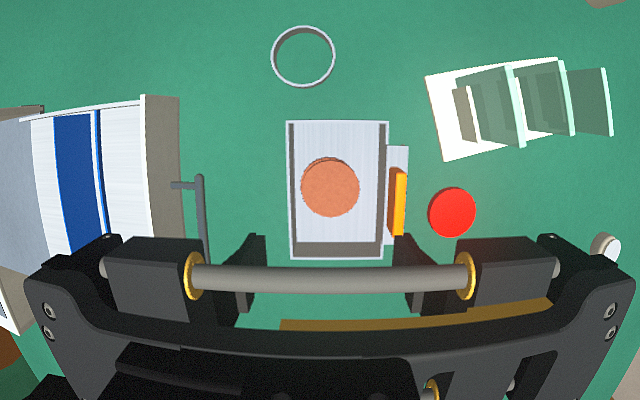

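The stones are stacked in the basket at (330,187). The tray front wall is visible at left, at (160,150). I'll look at the tray from above before grasping the tab.

Run:
```python
from h import *
plan([.44,.21,.34])
```

```text
move first tot [-0.1017 -0.2457 -0.0877] n 5 each [-0.0203 -0.0491 -0.0175] turn tot 0.0 psi -4.62 pos [ 0.5216 -0.0431  0.2523]
```

jog_arm(
  rows=[
    [[-0.02,-0.049,-0.018,0],[-0.02,-0.049,-0.018,0],[-0.02,-0.049,-0.018,0],[-0.02,-0.049,-0.017,0],[-0.021,-0.049,-0.017,0],[0,0,0,0],[0,0,0,0]],
  ],
  claw=0.5,
)

```text
time_s: 17.12
tcp_pos: [0.4396, 0.2089, 0.34]
ee_rot: [[0.997, -0.078, -0.001], [-0.078, -0.997, -0.0], [-0.001, 0.0, -1.0]]
wrist_force: [-1.3, -0.2, -0.6]
gripper_width: 0.501
gripper_force: 0.0
```

Run:
```python
from h import *
p,a,R,s=st();print(p,a,s['time_s'])
m=camera_model('wrist'); im=save('wrist','w5.png'); np.save('w5m.npy',m,allow_pickle=True)
```

```text
[0.43957522 0.20890932 0.33996502] -4.493363484464682 17.125
```

View pics/w5.png

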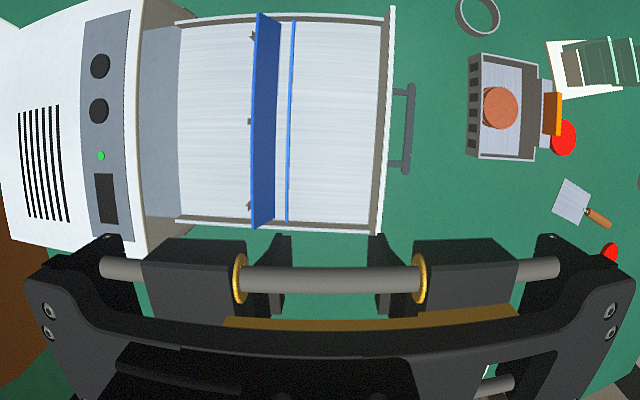

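The tray is seen from above. The rest band spans columns 252–282, the rail is near column 290, and the front wall top runs from (392,6) to (380,235). Now I'll get numeric edges.

Run:
```python
from h import *
m=np.load('w5m.npy',allow_pickle=True).item(); im=cv2.imread('pics/w5.png'); h=cv2.cvtColor(im,cv2.COLOR_BGR2HSV)
b=cv2.inRange(h,(100,110,40),(125,255,255))
def line(P): 
    P=np.array(P); d=np.polyfit(P[:,0],P[:,1],1); return np.degrees(np.arctan(d[0])),d,P
A,B,C,D=[],[],[],[]
for v in range(30,215,5):
    xs=np.nonzero(b[v,240:310])[0]+240; g=np.nonzero(np.diff(xs)>1)[0]
    runs=np.split(xs,g+1); runs=[r for r in runs if len(r)>1]
    if len(runs)<2: continue
    A.append(onz('wrist',runs[0][-1]+.5,v,.020,m)[:2]); C.append(onz('wrist',(runs[-1][0]+runs[-1][-1])/2,v,.028,m)[:2]); D.append(onz('wrist',runs[0][0]-.5,v,.0717,m)[:2])
for n,P in(('foot',A),('rail',C),('top',D)):
    a,d,P=line(P); print(n,'dir ang',a.round(2),'at x=.52 y=',np.polyval(d,.52).round(4),'n',len(P),'res',np.std(P[:,1]-np.polyval(d,P[:,0])).round(4))
for v in(30,100,170,220): print(v,[tuple(int(c) for c in im[v,u]) for u in range(368,400,2)])
# rest ends
ys,xs=np.nonzero(b[:, :320]); sel=(xs>245)&(xs<300)&(ys<236); print('blue rows',ys[sel].min(),ys[sel].max())
for v in(ys[sel].min(),ys[sel].max()):
    u=xs[sel&(ys==v)]; print(v,u.min(),u.max(),onz('wrist',u.mean(),v,.07,m).round(4))
```

```text
foot dir ang -7.32 at x=.52 y= 0.2738 n 37 res 0.0004
rail dir ang -7.46 at x=.52 y= 0.2558 n 37 res 0.0002
top dir ang -7.43 at x=.52 y= 0.2954 n 37 res 0.0005
30 [(221, 216, 204), (222, 216, 205), (220, 212, 201), (219, 214, 200), (219, 214, 201), (223, 217, 204), (207, 201, 187), (101, 114, 115), (107, 117, 116), (103, 114, 115), (99, 108, 113), (236, 230, 221), (242, 236, 227), (234, 224, 211), (118, 143, 70), (114, 139, 67)]
100 [(229, 221, 215), (227, 224, 212), (228, 219, 213), (228, 225, 217), (227, 219, 209), (95, 108, 111), (109, 118, 120), (111, 119, 119), (109, 118, 119), (150, 164, 157), (241, 234, 226), (248, 242, 237), (105, 134, 56), (117, 139, 76), (121, 143, 75), (120, 144, 78)]
170 [(226, 218, 209), (228, 221, 210), (164, 164, 163), (109, 119, 121), (112, 123, 123), (117, 125, 123), (81, 92, 95), (254, 249, 241), (246, 240, 233), (221, 220, 200), (118, 141, 75), (120, 144, 78), (115, 141, 72), (119, 144, 73), (117, 140, 68), (116, 139, 72)]
220 [(164, 164, 158), (113, 120, 124), (117, 127, 128), (113, 124, 124), (142, 139, 132), (249, 245, 237), (249, 244, 240), (96, 124, 51), (116, 140, 73), (114, 138, 71), (116, 143, 71), (117, 141, 75), (109, 133, 66), (116, 137, 71), (110, 135, 66), (115, 137, 71)]
blue rows 12 229
12 257 259 [0.6531 0.2764 0.07  ]
229 251 255 [0.3858 0.3106 0.07  ]
```

Run:
```python
from h import *
m=np.load('w5m.npy',allow_pickle=True).item()
for L in (((389.3,30),(386.6,100),(381.3,170),(376.5,220)),((395.8,30),(391.8,100),(386.8,170),(381.5,220))):
    P=np.array([onz('wrist',*q,.088,m)[:2] for q in L]); d=np.polyfit(P[:,0],P[:,1],1); print(P.round(4).tolist(),np.degrees(np.arctan(d[0])),np.polyval(d,.5))
ex=np.array([.1288,.9917]); O=np.array([.517,.274])
d0=None
print('handle',[onz('wrist',408,v,.038,m).round(4) for v in (87,172)])
```

```text
[[0.6112, 0.1284], [0.5302, 0.1382], [0.4516, 0.1487], [0.3922, 0.1566]] -7.375044030747742 0.1424896422677337
[[0.6112, 0.1209], [0.53, 0.1323], [0.4512, 0.1423], [0.3917, 0.1506]] -7.661036830845892 0.1360051714277195
handle [array([0.5485, 0.0995, 0.038 ]), array([0.4373, 0.105 , 0.038 ])]
```

Run:
```python
from h import *
m=np.load('w5m.npy',allow_pickle=True).item(); im=cv2.imread('pics/w5.png'); h=cv2.cvtColor(im,cv2.COLOR_BGR2HSV)
k=cv2.inRange(h,(14,170,200),(28,255,255));k[230:]=0; k[:,:500]=0
ys,xs=np.nonzero(k);print(xs.mean(),ys.mean(),onz('wrist',xs.mean(),ys.mean(),.092,m),onz('wrist',500,107,.029,m))
plan([.517,-.104,.22],-4.7)
```

```text
558.7783505154639 114.07731958762886 [ 0.51636276 -0.10215947  0.092     ] [ 0.52281989 -0.04135318  0.029     ]
move first tot [0.1017 0.3053 0.1197] n 7 each [0.0145 0.0436 0.0171] turn tot 0.0027 psi -4.54 pos [0.4398 0.2084 0.3397]
turn first tot [0.1026 0.305  0.1197] n 7 each [0.0147 0.0436 0.0171] turn tot 0.0027 psi -4.54 pos [0.4398 0.2084 0.3397]
```

jog_arm(
  rows=[
    [[0.0145,0.0436,0.017,0.0027],[0.0145,0.0436,0.017,0],[0.0145,0.0436,0.017,0],[0.0145,0.0436,0.017,0],[0.0145,0.0436,0.017,0],[0.0145,0.0436,0.017,0],[0.0152,0.0436,0.018,0],[0,0,0,0],[0,0,0.03,0],[0,0,0.03,0],[0,0,0.02,0],[0,0,0.009,0],[0,0,0,0]],
  ],
)

```text
time_s: 18.8
tcp_pos: [0.5172, -0.1036, 0.1312]
ee_rot: [[0.997, -0.081, -0.001], [-0.081, -0.997, -0.0], [-0.001, 0.0, -1.0]]
wrist_force: [0.2, 0.2, 0.6]
gripper_width: 0.498
gripper_force: 0.0
```

jog_arm(
  rows=[
    [[0,0,0,0],[0,0,0,0],[0,0,0,0],[0,0,0,0],[0,0,0,0]],
  ],
  claw=0,
)

```text
time_s: 19.42
tcp_pos: [0.5174, -0.1035, 0.1315]
ee_rot: [[0.997, -0.08, 0.0], [-0.08, -0.997, -0.0], [0.0, 0.0, -1.0]]
wrist_force: [-0.2, 0.1, 1.3]
gripper_width: 0.114
gripper_force: 30.0
```

Run:
```python
from h import *
p,a,R,s=st();print(p,a,s['gripper_width']*87,s['gripper_force'],s['wrist_force'],s['time_s'])
q=p.copy();q[2]+=.1; plan([.4998,.1417,q[2]],-7.4,p0=q,step=.04)
```

```text
[ 0.51741158 -0.10348278  0.13150066] -4.60707965879809 9.959519656148395 29.999909810721874 [-0.24315525  0.13693858  1.30761598] 19.425
move first tot [-0.0372 -0.243  -0.    ] n 7 each [-0.0053 -0.0347 -0.    ] turn tot 0.0487 psi -4.61 pos [ 0.5174 -0.1035  0.2315]
turn first tot [-0.049  -0.2409 -0.    ] n 7 each [-0.007  -0.0344 -0.    ] turn tot 0.0487 psi -4.61 pos [ 0.5174 -0.1035  0.2315]
```

jog_arm(
  rows=[
    [[0,0,-0.01,0],[0,0,-0.02,0],[0,0,-0.025,0],[0,0,-0.025,0],[0,0,-0.02,0],[0,0,0,0.0487],[-0.007,-0.0344,0,0],[-0.007,-0.0344,0,0],[-0.007,-0.0344,0,0],[-0.007,-0.0344,0,0],[-0.007,-0.0344,0,0],[-0.007,-0.0344,0,0],[-0.007,-0.0344,0,0],[0,0,0,0],[0,0,0,0]],
  ],
)

```text
time_s: 21.3
tcp_pos: [0.4992, 0.1413, 0.231]
ee_rot: [[0.992, -0.129, -0.001], [-0.129, -0.992, -0.001], [-0.001, 0.001, -1.0]]
wrist_force: [-0.1, 0.3, -2.7]
gripper_width: 0.113
gripper_force: 30.0
```

Run:
```python
from h import *
p,a,R,s=st();print(s['gripper_width']*87,s['wrist_force'],s['time_s']); plan([.4998,.1417,.18],-7.4)
im=save('side','s6.png'); cv2.imwrite('pics/s6c.png',cv2.resize(cv2.imread('pics/s6.png')[90:290,200:400],None,fx=3,fy=3,interpolation=cv2.INTER_CUBIC))
```

```text
9.86741691345654 [-0.09933958  0.3178551  -2.71524348] 21.3
move first tot [ 0.0005 -0.0004  0.051 ] n 2 each [ 0.0003 -0.0002  0.0255] turn tot 0.0001 psi -7.4 pos [0.4992 0.1413 0.231 ]
```

View pics/s6c.png

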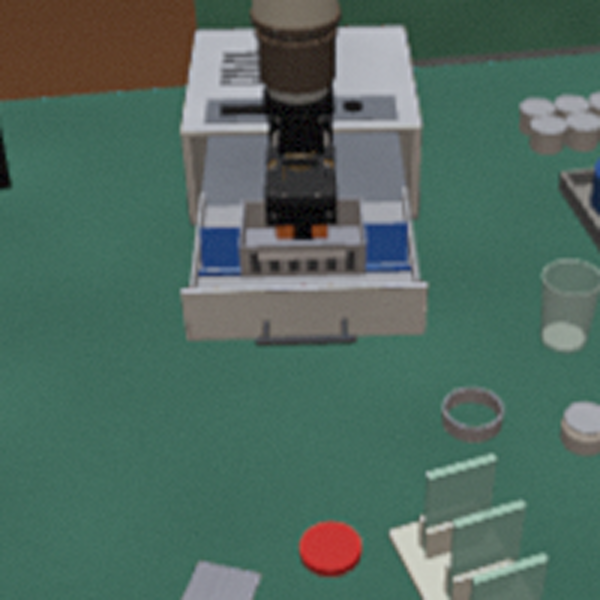

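The basket is held level over the front wall. I'll lower it in two stages and watch the force.

jog_arm(
  rows=[
    [[0.0003,-0.0002,0.02,0],[0.0002,-0.0002,0.02,0],[0,0,0.008,0],[0,0,0.004,0],[0,0,0.004,0],[0,0,0,0],[0,0,0,0]],
  ],
)

```text
time_s: 22.22
tcp_pos: [0.5005, 0.1421, 0.1757]
ee_rot: [[0.992, -0.129, 0.001], [-0.129, -0.992, 0.0], [0.001, -0.0, -1.0]]
wrist_force: [0.2, -0.2, -2.6]
gripper_width: 0.116
gripper_force: 30.0
```

jog_arm(
  rows=[
    [[0,0,0.004,0],[0,0,0.003,0],[0,0,0.003,0],[0,0,0,0],[0,0,0,0]],
  ],
)

```text
time_s: 22.85
tcp_pos: [0.5004, 0.142, 0.1653]
ee_rot: [[0.992, -0.129, 0.0], [-0.129, -0.992, -0.0], [0.0, -0.0, -1.0]]
wrist_force: [-0.2, -0.3, -1.9]
gripper_width: 0.112
gripper_force: 30.0
```

jog_arm(
  rows=[
    [[0,0,0.0015,0],[0,0,0,0]],
  ],
)

```text
time_s: 23.1
tcp_pos: [0.5005, 0.1421, 0.1645]
ee_rot: [[0.992, -0.128, 0.001], [-0.128, -0.992, 0.0], [0.001, -0.0, -1.0]]
wrist_force: [-1.1, -0.5, 3.0]
gripper_width: 0.114
gripper_force: 30.0
```

jog_arm(
  rows=[
    [[0,0,0,0],[0,0,0,0],[0,0,0,0],[0,0,-0.02,0],[0,0,-0.04,0],[0,0,-0.05,0],[0,0,-0.05,0],[0,0,0,0]],
  ],
  claw=0.4,
)

```text
time_s: 24.1
tcp_pos: [0.5019, 0.1425, 0.3286]
ee_rot: [[0.992, -0.128, 0.009], [-0.129, -0.992, 0.004], [0.009, -0.006, -1.0]]
wrist_force: [0.0, -0.9, -0.3]
gripper_width: 0.399
gripper_force: 0.0
```

Run:
```python
from h import *
p,a,R,s=st();print(p,a,s['time_s']);plan([.44,.21,.34])
```

```text
[0.501943   0.14254354 0.32858599] -7.3838223072527605 24.1
move first tot [-0.0701 -0.0589 -0.0114] n 2 each [-0.035  -0.0295 -0.0057] turn tot 0.0 psi -7.38 pos [0.5019 0.1425 0.3286]
```

jog_arm(
  rows=[
    [[-0.035,-0.03,-0.006,0],[-0.035,-0.029,-0.006,0],[0,0,0,0],[0,0,0,0]],
  ],
)

```text
time_s: 24.6
tcp_pos: [0.4383, 0.2093, 0.3351]
ee_rot: [[0.992, -0.128, -0.001], [-0.128, -0.992, -0.001], [-0.001, 0.001, -1.0]]
wrist_force: [-0.3, -0.1, 0.2]
gripper_width: 0.401
gripper_force: 0.0
```

Run:
```python
from h import *
p,a,R,s=st();print(p,a,s['time_s']); m=camera_model('wrist');save('wrist','w7.png'); np.save('w7m.npy',m,allow_pickle=True)
```

```text
[0.43834485 0.20934534 0.33510638] -7.380934475037746 24.6
```

View pics/w7.png

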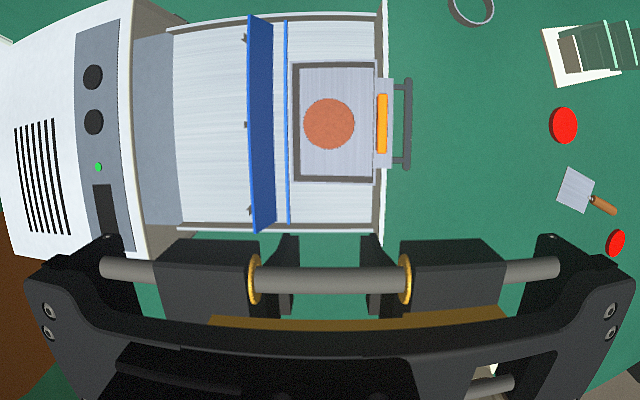

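The basket hangs square on the wall, with its tab at (383,122) and the stones inside at (328,125). I'll check the tray position again and go to look at the rack.

Run:
```python
from h import *
m=np.load('w7m.npy',allow_pickle=True).item(); im=cv2.imread('pics/w7.png'); h=cv2.cvtColor(im,cv2.COLOR_BGR2HSV)
b=cv2.inRange(h,(100,110,40),(125,255,255)); A=[];C=[]
for v in range(30,215,5):
    xs=np.nonzero(b[v,240:310])[0]+240; runs=[r for r in np.split(xs,np.nonzero(np.diff(xs)>1)[0]+1) if len(r)>1]
    if len(runs)<2: continue
    A.append(onz('wrist',runs[0][-1]+.5,v,.020,m)[:2]); C.append(onz('wrist',runs[-1].mean(),v,.028,m)[:2])
for P in(A,C):
    P=np.array(P);d=np.polyfit(P[:,0],P[:,1],1);print(np.degrees(np.arctan(d[0])),np.polyval(d,.52))
for q in((485,152),(628,127),(643,197),(499,221)): print(onz('top',205+q[0]/3,125+q[1]/3,.01).round(3))
plan([.55,-.28,.30],9)
```

```text
-7.489462417673269 0.2734135544446123
-7.496243053824309 0.2554292345371503
[ 0.633 -0.159  0.01 ]
[ 0.672 -0.353  0.01 ]
[ 0.575 -0.372  0.01 ]
[ 0.539 -0.179  0.01 ]
move first tot [0.1737 0.4706 0.0351] n 10 each [0.0174 0.0471 0.0035] turn tot -0.2868 psi -7.43 pos [0.4386 0.2091 0.3351]
turn first tot [0.0335 0.5005 0.0351] n 11 each [0.003  0.0455 0.0032] turn tot -0.2868 psi -7.43 pos [0.4386 0.2091 0.3351]
```

jog_arm(
  rows=[
    [[0.0174,0.047,0.0035,0],[0.0174,0.047,0.0035,0],[0.0174,0.047,0.0035,0],[0.0174,0.047,0.0035,0],[0.0174,0.047,0.0035,0],[0.0174,0.047,0.0035,0],[0.0174,0.047,0.0035,0],[0.0174,0.047,0.0035,0],[0.0174,0.047,0.0035,0],[0.0174,0.047,0.0035,0],[0,0,0,-0.16],[0,0,0,-0.16],[0,0,0,0]],
  ],
)

```text
time_s: 26.28
tcp_pos: [0.55, -0.2803, 0.2997]
ee_rot: [[0.983, 0.186, -0.002], [0.186, -0.983, 0.0], [-0.002, -0.001, -1.0]]
wrist_force: [0.3, -0.0, 0.4]
gripper_width: 0.401
gripper_force: 0.0
```

Run:
```python
from h import *
p,a,R,s=st();print(p,a,s['time_s']); m=camera_model('wrist');save('wrist','w8.png'); np.save('w8m.npy',m,allow_pickle=True)
```

```text
[ 0.55000992 -0.28028743  0.29970797] 10.702390118914678 26.275
```

View pics/w8.png

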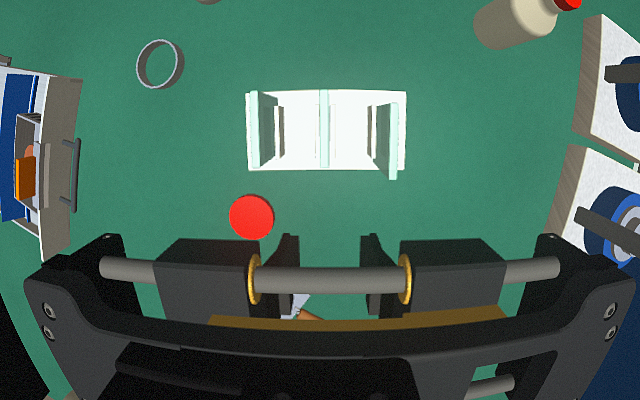

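Three plates are in the rack with top edges near columns 253, 325 and 393. I'll take a closer crop for the exact edges.

Run:
```python
import cv2
im=cv2.imread('pics/w8.png'); cv2.imwrite('pics/w8c.png',cv2.resize(im[80:190,235:415],None,fx=4.4,fy=4.4,interpolation=cv2.INTER_CUBIC))
```

```text
(no output)
```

View pics/w8c.png

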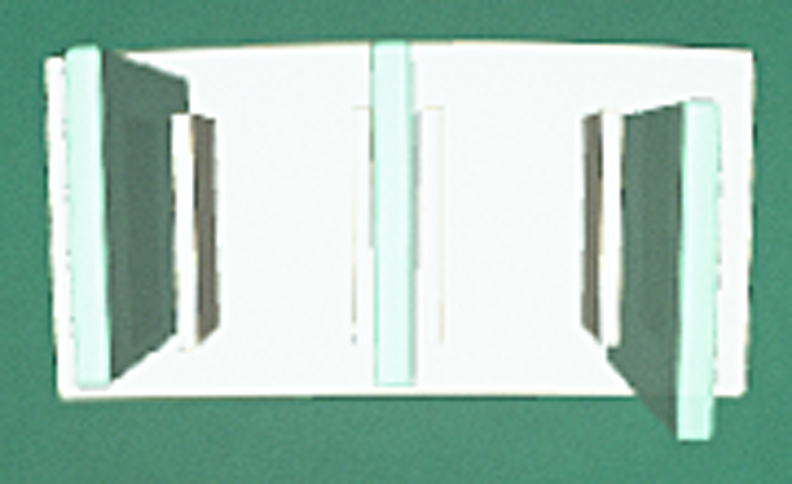

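Run:
```python
from h import *
m=np.load('w8m.npy',allow_pickle=True).item()
for n,q in(('L',((85,46),(93,384))),('M',((394,42),(394.5,384))),('R',((700,99),(695,438)))):
    P=[onz('wrist',235+u/4.4,80+v/4.4,.12,m)[:2] for u,v in q]; d=P[0]-P[1]
    print(n,((P[0]+P[1])/2).round(4),np.linalg.norm(d).round(4),'psi',np.degrees(np.arctan2(d[1],d[0])).round(2))
ex=np.array([np.cos(np.radians(82.55)),np.sin(np.radians(82.55))]);ey=np.array([-ex[1],ex[0]]);O=np.array([.517,.2737])
for k in(-.085,0,.085): print(k,(O+k*ey-.008*ex).round(4),(O+k*ey).round(4))
```

```text
L [ 0.603  -0.2034] 0.0691 psi 10.41
M [ 0.6136 -0.2643] 0.0686 psi 10.62
R [ 0.6146 -0.3264] 0.0693 psi 11.5
-0.085 [0.6002 0.2547] [0.6013 0.2627]
0 [0.516  0.2658] [0.517  0.2737]
0.085 [0.4317 0.2768] [0.4327 0.2847]
```

Run:
```python
from h import *
plan([.603,-.2034,.22]); 
plan([.600,.2552,.32],-7.45,p0=[.603,-.2034,.32],psi0=10.7)
```

```text
move first tot [ 0.0661 -0.0654  0.08  ] n 2 each [ 0.0331 -0.0327  0.04  ] turn tot 0.0 psi 10.68 pos [ 0.5501 -0.2799  0.3   ]
move first tot [ 0.0822 -0.4512 -0.    ] n 10 each [ 0.0082 -0.0451 -0.    ] turn tot 0.3168 psi 10.7 pos [ 0.603  -0.2034  0.32  ]
turn first tot [-0.0624 -0.4543 -0.    ] n 10 each [-0.0062 -0.0454 -0.    ] turn tot 0.3168 psi 10.7 pos [ 0.603  -0.2034  0.32  ]
```

jog_arm(
  rows=[
    [[0.033,-0.033,0.02,0],[0.033,-0.0324,0.03,0],[0,0,0.03,0],[0,0,0,0],[0,0,0.03,0],[0,0,0.02,0],[0,0,0.007,0],[0,0,0,0]],
  ],
)

```text
time_s: 27.32
tcp_pos: [0.6032, -0.2028, 0.1647]
ee_rot: [[0.982, 0.189, 0.001], [0.189, -0.982, -0.001], [0.001, 0.001, -1.0]]
wrist_force: [0.9, 0.1, 0.3]
gripper_width: 0.401
gripper_force: 0.0
```

jog_arm(
  rows=[
    [[0,0,0,0],[0,0,0,0],[0,0,0,0],[0,0,0,0]],
  ],
  claw=0,
)

```text
time_s: 27.82
tcp_pos: [0.603, -0.2022, 0.1641]
ee_rot: [[0.982, 0.19, 0.001], [0.19, -0.982, -0.0], [0.0, 0.0, -1.0]]
wrist_force: [0.2, 1.0, 1.4]
gripper_width: 0.087
gripper_force: 30.0
```

jog_arm(
  rows=[
    [[0,0,-0.01,0],[0,0,-0.03,0],[0,0,-0.04,0],[0,0,-0.04,0],[0,0,-0.036,0],[0,0,0,0.1584],[0,0,0,0.1584],[-0.006,-0.045,0,0],[-0.006,-0.045,0,0],[-0.006,-0.045,0,0],[-0.006,-0.045,0,0],[-0.006,-0.045,0,0],[-0.006,-0.045,0,0],[-0.006,-0.045,0,0],[-0.006,-0.045,0,0],[-0.006,-0.045,0,0],[-0.008,-0.04,0,0],[0,0,0,0],[0,0,0,0]],
  ],
)

```text
time_s: 30.2
tcp_pos: [0.5971, 0.2469, 0.3197]
ee_rot: [[0.992, -0.125, -0.001], [-0.125, -0.992, -0.0], [-0.001, 0.001, -1.0]]
wrist_force: [-0.8, 0.1, -1.1]
gripper_width: 0.088
gripper_force: 30.0
```

Run:
```python
from h import *
p,a,R,s=st();print(s['gripper_width'],s['time_s'],s['wrist_force']); plan([.6001,.2554,.1741],-7.45)
```

```text
0.08795888960235806 30.2 [-0.79133109  0.11950231 -1.1342245 ]
move first tot [ 0.0019 -0.0089  0.1456] n 3 each [ 0.0006 -0.003   0.0485] turn tot 0.0043 psi -7.2 pos [0.5971 0.2469 0.3197]
turn first tot [ 0.0019 -0.0089  0.1456] n 3 each [ 0.0006 -0.003   0.0485] turn tot 0.0043 psi -7.2 pos [0.5971 0.2469 0.3197]
```

jog_arm(
  rows=[
    [[0.0019,-0.0089,0.02,0.0043],[0,0,0.04,0],[0,0,0.04,0],[0,0,0.03,0],[0,0,0.008,0],[0,0,0,0],[0,0,0,0]],
  ],
)

```text
time_s: 31.08
tcp_pos: [0.6012, 0.2558, 0.1838]
ee_rot: [[0.992, -0.13, 0.003], [-0.13, -0.992, 0.002], [0.003, -0.002, -1.0]]
wrist_force: [-0.9, -0.1, -1.6]
gripper_width: 0.094
gripper_force: 30.0
```

jog_arm(
  rows=[
    [[0,0,0.003,0],[0,0,0.003,0],[0,0,0.002,0],[0,0,0,0],[0,0,0,0]],
  ],
)

```text
time_s: 31.7
tcp_pos: [0.6004, 0.2557, 0.1741]
ee_rot: [[0.992, -0.13, 0.0], [-0.13, -0.992, 0.0], [0.0, -0.0, -1.0]]
wrist_force: [-1.5, -0.3, 1.7]
gripper_width: 0.088
gripper_force: 30.0
```

The foot is on the tray floor behind the rail (force change at z 0.174). I'll open slightly and lean the plate back between the fingers.

jog_arm(
  rows=[
    [[0,0,0,0],[0,0,0,0],[0,-0.003,0,0],[0,-0.003,0,0],[0,-0.003,0,0],[0,-0.003,0,0],[0,-0.003,0,0],[0,-0.003,0,0],[0,-0.003,0,0],[0,-0.003,0,0],[0,-0.003,0,0],[0,-0.003,0,0],[0,-0.003,0,0],[0,-0.003,0,0],[0,-0.002,0,0],[0,0,0,0],[0,0,0,0]],
  ],
  claw=0.24,
)

```text
time_s: 33.83
tcp_pos: [0.6052, 0.2932, 0.1737]
ee_rot: [[0.992, -0.13, -0.0], [-0.13, -0.992, -0.0], [-0.0, 0.0, -1.0]]
wrist_force: [0.5, -0.1, -0.4]
gripper_width: 0.237
gripper_force: 0.0
```

jog_arm(
  rows=[
    [[0,0,0,0],[0,0,0,0],[0,0,-0.01,0],[0,0,-0.03,0],[0,0,-0.04,0],[0,0,-0.04,0],[0,0,-0.03,0],[-0.04,0,-0.01,0],[-0.05,0,0,0],[-0.05,0,0,0],[0,0,0,0]],
  ],
  claw=0.5,
)

```text
time_s: 35.2
tcp_pos: [0.4639, 0.3115, 0.3356]
ee_rot: [[0.992, -0.127, 0.001], [-0.127, -0.992, 0.002], [0.001, -0.002, -1.0]]
wrist_force: [0.3, 0.6, 0.6]
gripper_width: 0.501
gripper_force: 0.0
```

Run:
```python
from h import *
p,a,R,s=st();print(p,a,s['time_s']); m=camera_model('wrist'); save('wrist','w9.png'); np.save('w9m.npy',m,allow_pickle=True)
a=cv2.imread('pics/w9.png')[0:235,130:450]; save('side','s9.png'); b=cv2.imread('pics/s9.png')[110:220,230:370]
a=cv2.resize(a,None,fx=1.2,fy=1.2); b=cv2.resize(b,(384,302),interpolation=cv2.INTER_CUBIC)
cv2.imwrite('pics/v9.png',np.vstack([a,b]))
```

```text
[0.46389157 0.31148106 0.33561452] -7.278456005854547 35.2
```

View pics/v9.png

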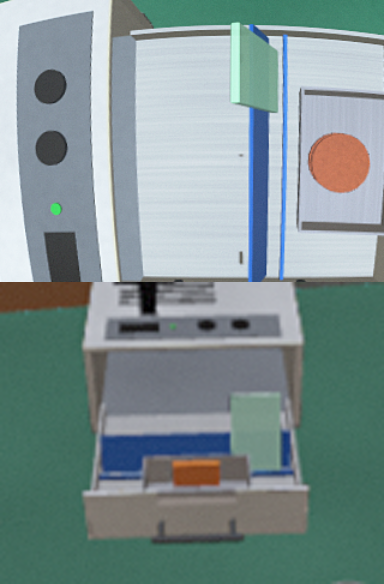

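Plate 1 leans flat on the rest with its foot between the rail and the rest; the basket is undisturbed. Next is the middle plate.

Run:
```python
from h import *
plan([.6136,-.2640,.26],10.7)
plan([.516,.2665,.32],-7.45,p0=[.6136,-.2640,.32],psi0=10.7)
plan([.6146,-.3264,.26],10.9,p0=[.46,.31,.335],psi0=-7.4)
plan([.4317,.2774,.32],-7.45,p0=[.6146,-.3264,.32],psi0=10.9)
```

```text
move first tot [0.2202 0.552  0.0751] n 12 each [0.0184 0.046  0.0063] turn tot -0.316 psi -7.4 pos [0.4663 0.3118 0.3351]
turn first tot [0.0378 0.5931 0.0751] n 12 each [0.0032 0.0494 0.0063] turn tot -0.316 psi -7.4 pos [0.4663 0.3118 0.3351]
move first tot [ 0.0026 -0.5394 -0.    ] n 11 each [ 0.0002 -0.049  -0.    ] turn tot 0.3168 psi 10.7 pos [ 0.6136 -0.264   0.32  ]
turn first tot [-0.1656 -0.5134 -0.    ] n 11 each [-0.0151 -0.0467 -0.    ] turn tot 0.3168 psi 10.7 pos [ 0.6136 -0.264   0.32  ]
move first tot [0.2353 0.6112 0.075 ] n 13 each [0.0181 0.047  0.0058] turn tot -0.3194 psi -7.4 pos [0.46  0.31  0.335]
turn first tot [0.0315 0.6542 0.075 ] n 14 each [0.0022 0.0467 0.0054] turn tot -0.3194 psi -7.4 pos [0.46  0.31  0.335]
move first tot [-0.0654 -0.6275 -0.    ] n 13 each [-0.005  -0.0483 -0.    ] turn tot 0.3203 psi 10.9 pos [ 0.6146 -0.3264  0.32  ]
turn first tot [-0.2596 -0.575  -0.    ] n 12 each [-0.0216 -0.0479 -0.    ] turn tot 0.3203 psi 10.9 pos [ 0.6146 -0.3264  0.32  ]
```

jog_arm(
  rows=[
    [[0.0184,0.046,0.006,0],[0.0184,0.046,0.006,0],[0.0184,0.046,0.006,0],[0.0184,0.046,0.006,0],[0.0184,0.046,0.006,0],[0.0184,0.046,0.006,0],[0.0184,0.046,0.006,0],[0.0184,0.046,0.006,0],[0.0184,0.046,0.006,0],[0.0184,0.046,0.007,0],[0.0184,0.046,0.007,0],[0.0178,0.046,0.007,0],[0,0,0,-0.158],[0,0,0,-0.158],[0,0,0,0],[0,0,0,0]],
  ],
  claw=0.4,
)

```text
time_s: 37.3
tcp_pos: [0.6133, -0.265, 0.2585]
ee_rot: [[0.983, 0.182, -0.0], [0.182, -0.983, -0.0], [-0.0, 0.0, -1.0]]
wrist_force: [0.3, -0.5, 0.3]
gripper_width: 0.4
gripper_force: 0.0
```

Run:
```python
from h import *
print(st()[3]['time_s']);plan([.6136,-.2640,.164],10.7); save('wrist','w10.png')
```

```text
37.3
move first tot [ 0.0005 -0.0009  0.0945] n 2 each [ 0.0002 -0.0005  0.0473] turn tot -0.0039 psi 10.48 pos [ 0.6133 -0.265   0.2585]
turn first tot [ 0.0005 -0.0009  0.0945] n 2 each [ 0.0002 -0.0005  0.0473] turn tot -0.0039 psi 10.48 pos [ 0.6133 -0.265   0.2585]
```

jog_arm(
  rows=[
    [[0.0005,-0.0009,0.03,-0.0039],[0,0,0.03,0],[0,0,0.025,0],[0,0,0.0095,0],[0,0,0,0]],
  ],
)

```text
time_s: 37.98
tcp_pos: [0.6135, -0.2634, 0.1641]
ee_rot: [[0.982, 0.188, -0.001], [0.188, -0.982, -0.0], [-0.001, 0.0, -1.0]]
wrist_force: [0.3, 0.4, 0.8]
gripper_width: 0.399
gripper_force: 0.0
```

jog_arm(
  rows=[
    [[0,0,0,0],[0,0,0,0],[0,0,0,0],[0,0,0,0]],
  ],
  claw=0,
)

```text
time_s: 38.48
tcp_pos: [0.6135, -0.2635, 0.1648]
ee_rot: [[0.982, 0.189, 0.001], [0.189, -0.982, -0.0], [0.001, 0.0, -1.0]]
wrist_force: [-0.6, 0.7, 1.1]
gripper_width: 0.089
gripper_force: 30.0
```

jog_arm(
  rows=[
    [[0,0,-0.01,0],[0,0,-0.03,0],[0,0,-0.04,0],[0,0,-0.04,0],[0,0,-0.036,0],[0,0,0,0.1584],[0,0,0,0.1584],[-0.015,-0.0467,0,0],[-0.015,-0.0467,0,0],[-0.015,-0.0467,0,0],[-0.015,-0.0467,0,0],[-0.015,-0.0467,0,0],[-0.015,-0.0467,0,0],[-0.015,-0.0467,0,0],[-0.015,-0.0467,0,0],[-0.015,-0.0467,0,0],[-0.015,-0.0467,0,0],[-0.0156,-0.0464,0,0],[0,0,0,0],[0,0,0,0]],
  ],
)

```text
time_s: 40.98
tcp_pos: [0.514, 0.2666, 0.3203]
ee_rot: [[0.992, -0.126, -0.0], [-0.126, -0.992, -0.0], [-0.0, 0.001, -1.0]]
wrist_force: [1.2, -0.8, -1.9]
gripper_width: 0.092
gripper_force: 30.0
```

Run:
```python
from h import *
print(st()[3]['time_s']);plan([.516,.2665,.1837],-7.45)
```

```text
40.975
move first tot [ 0.002  -0.0002  0.1366] n 3 each [ 0.0007 -0.0001  0.0455] turn tot 0.0033 psi -7.26 pos [0.514  0.2666 0.3203]
turn first tot [ 0.002  -0.0002  0.1366] n 3 each [ 0.0007 -0.0001  0.0455] turn tot 0.0033 psi -7.26 pos [0.514  0.2666 0.3203]
```

jog_arm(
  rows=[
    [[0.002,0,0.02,0.0033],[0,0,0.04,0],[0,0,0.04,0],[0,0,0.03,0],[0,0,0.0066,0],[0,0,0,0],[0,0,0.003,0],[0,0,0.003,0],[0,0,0.003,0],[0,0,0,0],[0,0,0,0]],
  ],
)

```text
time_s: 42.35
tcp_pos: [0.5163, 0.2667, 0.1748]
ee_rot: [[0.992, -0.13, 0.0], [-0.13, -0.992, 0.0], [0.0, -0.0, -1.0]]
wrist_force: [1.0, 0.1, -0.8]
gripper_width: 0.092
gripper_force: 30.0
```

jog_arm(
  rows=[
    [[0,0,0.001,0],[0,0,0,0]],
  ],
)

```text
time_s: 42.6
tcp_pos: [0.5163, 0.2667, 0.1747]
ee_rot: [[0.992, -0.13, 0.001], [-0.13, -0.992, 0.0], [0.001, -0.0, -1.0]]
wrist_force: [-1.6, 0.0, 5.3]
gripper_width: 0.085
gripper_force: 30.0
```

jog_arm(
  rows=[
    [[0,0,0,0],[0,0,0,0],[0,-0.003,0,0],[0,-0.003,0,0],[0,-0.003,0,0],[0,-0.003,0,0],[0,-0.003,0,0],[0,-0.003,0,0],[0,-0.003,0,0],[0,-0.003,0,0],[0,-0.003,0,0],[0,-0.003,0,0],[0,-0.003,0,0],[0,-0.003,0,0],[0,-0.002,0,0],[0,0,0,0],[0,0,0,0]],
  ],
  claw=0.24,
)

```text
time_s: 44.72
tcp_pos: [0.5211, 0.3041, 0.1736]
ee_rot: [[0.991, -0.13, -0.0], [-0.13, -0.991, -0.0], [-0.0, 0.0, -1.0]]
wrist_force: [1.2, -0.5, 0.5]
gripper_width: 0.238
gripper_force: 0.0
```

jog_arm(
  rows=[
    [[0,0,0,0],[0,0,0,0],[0,0,-0.01,0],[0,0,-0.03,0],[0,0,-0.04,0],[0,0,-0.04,0],[0,0,-0.03,0],[-0.05,0,-0.01,0],[0,0,0,0]],
  ],
  claw=0.5,
)

```text
time_s: 45.85
tcp_pos: [0.4699, 0.3109, 0.3364]
ee_rot: [[0.992, -0.128, 0.002], [-0.128, -0.992, 0.003], [0.002, -0.003, -1.0]]
wrist_force: [-0.3, 0.2, -0.8]
gripper_width: 0.5
gripper_force: 0.0
```

Run:
```python
from h import *
p,a,R,s=st();print(s['time_s']);plan([.6146,-.3262,.26],10.9)
a=save('wrist','w11.png')[0:235,130:450]; b=save('side','s11.png')[110:220,230:370]
c=cv2.imread('pics/w10.png')[60:235,200:460]
f=lambda i:cv2.resize(i,(384,int(i.shape[0]*384/i.shape[1])),interpolation=cv2.INTER_CUBIC)
l=np.vstack([f(a[...,::-1]),f(b[...,::-1])]); c=cv2.copyMakeBorder(f(c),0,l.shape[0]-f(c).shape[0],0,0,cv2.BORDER_CONSTANT)
cv2.imwrite('pics/v11.png',np.hstack([l,c]))
```

```text
45.85
move first tot [0.225  0.6134 0.0764] n 13 each [0.0173 0.0472 0.0059] turn tot -0.3185 psi -7.35 pos [0.4699 0.3109 0.3364]
turn first tot [0.0216 0.653  0.0764] n 14 each [0.0015 0.0466 0.0055] turn tot -0.3185 psi -7.35 pos [0.4699 0.3109 0.3364]
```

View pics/v11.png

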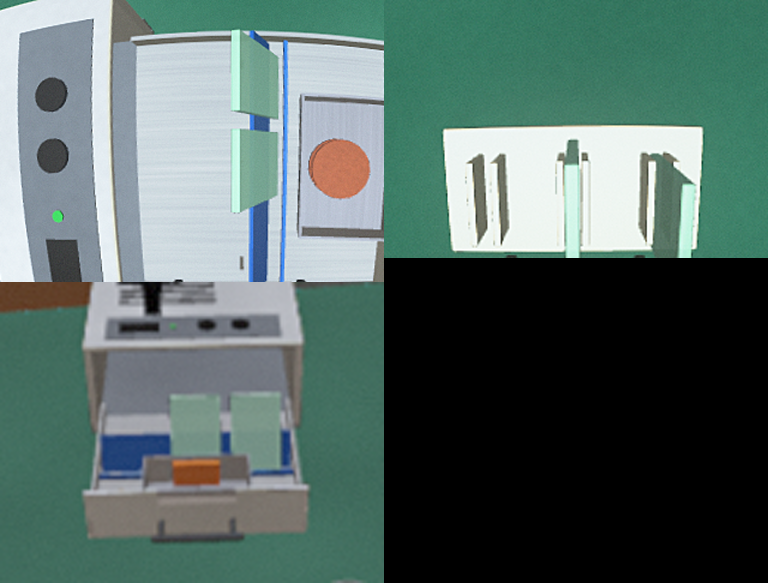

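Two plates now lean properly side by side, and the third is still in the right slot. I'll fetch it.

jog_arm(
  rows=[
    [[0.0173,0.0472,0.006,0],[0.0173,0.0472,0.006,0],[0.0173,0.0472,0.006,0],[0.0173,0.0472,0.006,0],[0.0173,0.0472,0.006,0],[0.0173,0.0472,0.006,0],[0.0173,0.0472,0.006,0],[0.0173,0.0472,0.006,0],[0.0173,0.0472,0.006,0],[0.0173,0.0472,0.006,0],[0.0173,0.0472,0.006,0],[0.0173,0.0472,0.005,0],[0.0173,0.0472,0.005,0],[0,0,0,-0.1593],[0,0,0,-0.1593],[0,0,0,0],[0,0,0,0]],
  ],
  claw=0.4,
)

```text
time_s: 48.08
tcp_pos: [0.6148, -0.3272, 0.2572]
ee_rot: [[0.983, 0.184, -0.001], [0.184, -0.983, 0.0], [-0.001, -0.0, -1.0]]
wrist_force: [0.0, 0.6, 1.2]
gripper_width: 0.4
gripper_force: 0.0
```

Run:
```python
from h import *
print(st()[3]['time_s']);plan([.6146,-.3262,.164],10.9)
```

```text
48.075
move first tot [ 0.     -0.0011  0.0932] n 2 each [ 0.     -0.0005  0.0466] turn tot -0.0047 psi 10.63 pos [ 0.6148 -0.3272  0.2572]
turn first tot [ 0.     -0.0011  0.0932] n 2 each [ 0.     -0.0005  0.0466] turn tot -0.0047 psi 10.63 pos [ 0.6148 -0.3272  0.2572]
```

jog_arm(
  rows=[
    [[0,-0.001,0.03,-0.0047],[0,0,0.03,0],[0,0,0.025,0],[0,0,0.008,0],[0,0,0,0]],
  ],
)

```text
time_s: 48.7
tcp_pos: [0.6147, -0.326, 0.1646]
ee_rot: [[0.982, 0.191, -0.0], [0.191, -0.982, -0.0], [-0.0, 0.0, -1.0]]
wrist_force: [0.4, -0.1, -0.1]
gripper_width: 0.395
gripper_force: 0.0
```

jog_arm(
  rows=[
    [[0,0,0,0],[0,0,0,0],[0,0,0,0],[0,0,0,0]],
  ],
  claw=0,
)

```text
time_s: 49.2
tcp_pos: [0.6147, -0.3261, 0.1652]
ee_rot: [[0.981, 0.192, 0.001], [0.192, -0.981, -0.0], [0.001, 0.001, -1.0]]
wrist_force: [0.3, 0.1, 1.4]
gripper_width: 0.085
gripper_force: 30.0
```

jog_arm(
  rows=[
    [[0,0,-0.01,0],[0,0,-0.03,0],[0,0,-0.04,0],[0,0,-0.04,0],[0,0,-0.036,0],[0,0,0,0.16],[0,0,0,0.16],[-0.0216,-0.0479,0,0],[-0.0216,-0.0479,0,0],[-0.0216,-0.0479,0,0],[-0.0216,-0.0479,0,0],[-0.0216,-0.0479,0,0],[-0.0216,-0.0479,0,0],[-0.0216,-0.0479,0,0],[-0.0216,-0.0479,0,0],[-0.0216,-0.0479,0,0],[-0.0216,-0.0479,0,0],[-0.0216,-0.0479,0,0],[-0.0216,-0.0479,0,0],[0,0,0,0]],
  ],
)

```text
time_s: 51.7
tcp_pos: [0.4293, 0.2799, 0.3209]
ee_rot: [[0.993, -0.122, 0.0], [-0.122, -0.993, 0.001], [-0.0, -0.001, -1.0]]
wrist_force: [0.1, -0.5, -2.2]
gripper_width: 0.085
gripper_force: 30.0
```

Run:
```python
from h import *
print(st()[3]['time_s']);plan([.4317,.2775,.1837],-7.45)
```

```text
51.7
move first tot [0.0027 0.0021 0.1372] n 3 each [0.0009 0.0007 0.0457] turn tot 0.0075 psi -7.02 pos [0.4293 0.2799 0.3209]
turn first tot [0.0027 0.002  0.1372] n 3 each [0.0009 0.0007 0.0457] turn tot 0.0075 psi -7.02 pos [0.4293 0.2799 0.3209]
```

jog_arm(
  rows=[
    [[0.0027,0.002,0.02,0.0075],[0,0,0.04,0],[0,0,0.04,0],[0,0,0.03,0],[0,0,0.0066,0],[0,0,0,0],[0,0,0.003,0],[0,0,0.003,0],[0,0,0.003,0],[0,0,0,0],[0,0,0,0]],
  ],
)

```text
time_s: 53.08
tcp_pos: [0.4329, 0.2749, 0.1751]
ee_rot: [[0.991, -0.134, 0.0], [-0.134, -0.991, 0.0], [0.0, -0.0, -1.0]]
wrist_force: [0.9, 0.2, -0.9]
gripper_width: 0.092
gripper_force: 30.0
```

jog_arm(
  rows=[
    [[0,-0.002,0,0],[0,0,0.001,0],[0,0,0,0]],
  ],
)

```text
time_s: 53.45
tcp_pos: [0.4331, 0.2768, 0.1751]
ee_rot: [[0.991, -0.134, 0.0], [-0.134, -0.991, -0.0], [0.0, 0.0, -1.0]]
wrist_force: [-2.5, -1.4, 6.0]
gripper_width: 0.094
gripper_force: 30.0
```

jog_arm(
  rows=[
    [[0,0,0,0],[0,0,0,0],[0,-0.003,0,0],[0,-0.003,0,0],[0,-0.003,0,0],[0,-0.003,0,0],[0,-0.003,0,0],[0,-0.003,0,0],[0,-0.003,0,0],[0,-0.003,0,0],[0,-0.003,0,0],[0,-0.003,0,0],[0,-0.003,0,0],[0,-0.003,0,0],[0,-0.002,0,0],[0,0,0,0],[0,0,0,0]],
  ],
  claw=0.24,
)

```text
time_s: 55.58
tcp_pos: [0.4381, 0.3143, 0.174]
ee_rot: [[0.991, -0.134, -0.0], [-0.134, -0.991, -0.0], [-0.0, 0.0, -1.0]]
wrist_force: [-0.3, 0.3, -0.4]
gripper_width: 0.24
gripper_force: 0.0
```

jog_arm(
  rows=[
    [[0,0,0,0],[0,0,0,0],[0,0,-0.01,0],[0,0,-0.03,0],[0,0,-0.04,0],[0,0,-0.04,0],[0,0,-0.03,0],[0.02,0.03,0,0],[0,0.04,0,0],[0,0,0,0],[0,0,0,0]],
  ],
  claw=0.5,
)

```text
time_s: 56.95
tcp_pos: [0.4487, 0.2425, 0.3248]
ee_rot: [[0.991, -0.134, 0.001], [-0.134, -0.991, 0.001], [0.001, -0.001, -1.0]]
wrist_force: [0.9, 0.4, 0.7]
gripper_width: 0.498
gripper_force: 0.0
```

Run:
```python
from h import *
p,a,R,s=st();print(p,s['time_s'])
m=camera_model('wrist'); A=save('wrist','w12.png')[0:235,130:450]; np.save('w12m.npy',m,allow_pickle=True); b=save('side','s12.png')[110:220,230:370]
f=lambda i:cv2.resize(i,(384,int(i.shape[0]*384/i.shape[1])),interpolation=cv2.INTER_CUBIC)
cv2.imwrite('pics/v12.png',np.vstack([f(A[...,::-1]),f(b[...,::-1])]))
```

```text
[0.44873418 0.24254456 0.32480106] 56.95
```

View pics/v12.png

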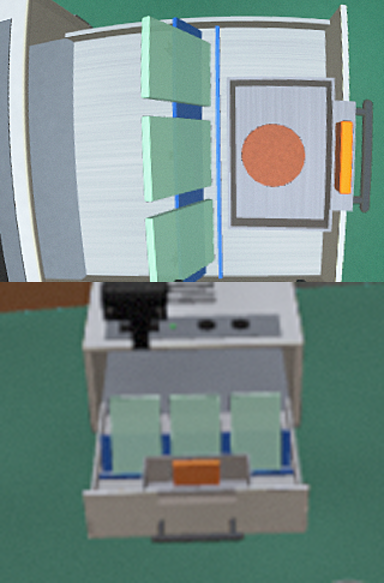

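All three plates lean side by side at crop (175,60), (178,155) and (178,240), with their feet behind the rail. The basket is hung with the stones in it. I've now viewed more pictures than the limit allowed, so from here I'll check by numbers only. Next I'll turn the tool and push the handle.

Run:
```python
from h import *
ex=np.array([np.cos(np.radians(82.55)),np.sin(np.radians(82.55))]); rim=np.array([.4995,.1392])
q=rim-.082*ex; print(q); plan([*q,.25],-97.45)
```

```text
[0.4888678  0.05789221]
move first tot [0.0645 0.1782 0.0743] n 4 each [0.0161 0.0445 0.0186] turn tot 1.5668 psi -7.68 pos [0.4487 0.2431 0.3243]
turn first tot [ 0.1784 -0.0638  0.0743] n 4 each [ 0.0446 -0.016   0.0186] turn tot 1.5668 psi -7.68 pos [0.4487 0.2431 0.3243]
```

jog_arm(
  rows=[
    [[0.016,0.0445,0.0,0],[0.016,0.0445,0.01,0],[0.016,0.0445,0.03,0],[0.0165,0.0447,0.034,0],[0,0,0,0.1741],[0,0,0,0.1741],[0,0,0,0.1741],[0,0,0,0.1741],[0,0,0,0.1741],[0,0,0,0.1741],[0,0,0,0.1741],[0,0,0,0.1741],[0,0,0,0.1741],[0,0,0,0],[0,0,0,0]],
  ],
)

```text
time_s: 58.92
tcp_pos: [0.4888, 0.0575, 0.2499]
ee_rot: [[-0.127, -0.992, -0.0], [-0.992, 0.127, -0.0], [0.0, 0.0, -1.0]]
wrist_force: [0.1, 0.2, 0.3]
gripper_width: 0.497
gripper_force: 0.0
```

Run:
```python
from h import *
plan([.4889,.0579,.103],-97.45)
```

```text
move first tot [-4.000e-04 -1.000e-04  1.469e-01] n 3 each [-0.0001 -0.      0.049 ] turn tot 0.0023 psi -97.32 pos [0.4888 0.0575 0.2499]
turn first tot [-4.000e-04 -1.000e-04  1.469e-01] n 3 each [-0.0001 -0.      0.049 ] turn tot 0.0023 psi -97.32 pos [0.4888 0.0575 0.2499]
```

jog_arm(
  rows=[
    [[0,0,0.04,0.0023],[0,0,0.045,0],[0,0,0.04,0],[0,0,0.022,0],[0,0,0,0],[-0.006,0,0,0],[-0.008,0,0,0],[-0.006,0,0,0],[-0.003,0,0,0],[-0.003,0,0,0],[-0.003,0,0,0],[-0.003,0,0,0],[-0.003,0,0,0],[-0.003,0,0,0]],
  ],
)

```text
time_s: 60.68
tcp_pos: [0.4934, 0.0945, 0.103]
ee_rot: [[-0.133, -0.991, -0.001], [-0.991, 0.133, -0.001], [0.001, 0.001, -1.0]]
wrist_force: [0.9, -4.3, 1.0]
gripper_width: 0.5
gripper_force: 2.2
```

jog_arm(
  rows=[
    [[-0.004,0,0,0],[-0.006,0,0,0],[-0.008,0,0,0],[-0.009,0,0,0],[-0.009,0,0,0],[-0.009,0,0,0],[-0.009,0,0,0],[-0.009,0,0,0],[-0.009,0,0,0],[-0.009,0,0,0],[-0.009,0,0,0],[-0.007,0,0,0],[-0.005,0,0,0],[-0.003,0,0,0],[0,0,0,0]],
  ],
)

```text
time_s: 62.55
tcp_pos: [0.5077, 0.1993, 0.1029]
ee_rot: [[-0.133, -0.991, 0.001], [-0.991, 0.133, 0.001], [-0.001, -0.0, -1.0]]
wrist_force: [-2.0, -2.3, -0.0]
gripper_width: 0.5
gripper_force: 1.1
```

```bash
cat > t.py <<'E'
from h import *
p,a,R,s=st(); print(p,a,s['wrist_force'].round(1) if hasattr(s['wrist_force'],'round') else s['wrist_force'],s['time_s'])
import sys
im=save('side',sys.argv[1]); h=cv2.cvtColor(im,cv2.COLOR_RGB2HSV)
k=cv2.inRange(h,(8,150,80),(20,255,255)); k[:,:240]=0;k[:,380:]=0;k[250:]=0;k[:120]=0
N,L,S,c=cv2.connectedComponentsWithStats(k)
for i in range(1,N):
    if S[i,4]>20: print('tab px',c[i].round(1),S[i],onz('side',*c[i],.108).round(4))
g=cv2.inRange(h,(50,15,110),(85,90,235)); g[:100]=0;g[200:]=0;g[:,:250]=0;g[:,:]=g; g[:,350:]=0
N,L,S,c=cv2.connectedComponentsWithStats(g)
for i in range(1,N):
    if S[i,4]>60: print('glass',c[i].round(1),S[i])
E
python3 t.py s13.png
```

```text
[0.50768814 0.19933728 0.1028938 ] -97.63003737976105 [-2.  -2.3 -0. ] 62.55
glass [322.  145.8] [313 135  17  26 335]
glass [279.8 146.9] [271 136  18  27 366]
```

Run:
```python
from h import *
m=np.load('w5m.npy',allow_pickle=True).item(); ex=np.array([np.cos(np.radians(82.55)),np.sin(np.radians(82.55))])
im=cv2.imread('pics/w5.png')
for v in(60,120,180): print(v,[(u,tuple(int(x) for x in im[v,u])) for u in range(124,148,3)])
for u,v in((141,60),(139,120),(136,180)): p=onz('wrist',u,v,.15,m); print(p.round(3),'dist from wall',(p[:2]-np.array([.4995,.1392]))@ex)
```

```text
60 [(124, (126, 117, 106)), (127, (240, 237, 226)), (130, (240, 233, 226)), (133, (241, 235, 226)), (136, (201, 224, 218)), (139, (93, 101, 103)), (142, (164, 153, 140)), (145, (159, 145, 133))]
120 [(124, (244, 237, 229)), (127, (241, 236, 228)), (130, (240, 234, 225)), (133, (232, 234, 227)), (136, (103, 111, 113)), (139, (173, 154, 142)), (142, (160, 150, 137)), (145, (159, 145, 133))]
180 [(124, (157, 146, 134)), (127, (255, 255, 246)), (130, (243, 237, 230)), (133, (243, 239, 230)), (136, (235, 238, 232)), (139, (111, 120, 123)), (142, (172, 157, 140)), (145, (163, 150, 135))]
[0.601 0.388 0.15 ] dist from wall 0.26006257949342665
[0.539 0.397 0.15 ] dist from wall 0.2604517168740093
[0.477 0.413 0.15 ] dist from wall 0.2683560360383548
```

jog_arm(
  rows=[
    [[-0.004,0,0,0],[-0.006,0,0,0],[-0.008,0,0,0],[-0.009,0,0,0],[-0.009,0,0,0],[-0.009,0,0,0],[-0.009,0,0,0],[-0.009,0,0,0],[-0.009,0,0,0],[-0.009,0,0,0],[-0.009,0,0,0],[-0.009,0,0,0],[-0.009,0,0,0],[-0.009,0,0,0],[-0.007,0,0,0],[-0.005,0,0,0],[-0.003,0,0,0],[0,0,0,0]],
  ],
)

```text
time_s: 64.85
tcp_pos: [0.5253, 0.3303, 0.1031]
ee_rot: [[-0.133, -0.991, 0.001], [-0.991, 0.133, 0.001], [-0.001, -0.001, -1.0]]
wrist_force: [-1.4, -2.7, -1.2]
gripper_width: 0.502
gripper_force: 1.2
```

jog_arm(
  rows=[
    [[-0.003,0,0,0],[-0.003,0,0,0],[-0.003,0,0,0],[-0.003,0,0,0],[-0.003,0,0,0],[-0.003,0,0,0]],
  ],
)

```text
time_s: 65.6
tcp_pos: [0.5275, 0.3478, 0.1031]
ee_rot: [[-0.133, -0.991, 0.0], [-0.991, 0.133, 0.0], [-0.0, -0.0, -1.0]]
wrist_force: [-1.8, -3.9, -0.2]
gripper_width: 0.498
gripper_force: 2.1
```

jog_arm(
  rows=[
    [[-0.003,0,0,0],[-0.003,0,0,0]],
  ],
)

```text
time_s: 65.85
tcp_pos: [0.5282, 0.3534, 0.103]
ee_rot: [[-0.133, -0.991, -0.0], [-0.991, 0.133, -0.001], [0.001, 0.0, -1.0]]
wrist_force: [-0.7, -9.7, 1.4]
gripper_width: 0.498
gripper_force: 4.6
```

jog_arm(
  rows=[
    [[-0.002,0,0,0],[-0.002,0,0,0]],
  ],
)

```text
time_s: 66.1
tcp_pos: [0.5283, 0.3541, 0.103]
ee_rot: [[-0.133, -0.991, -0.004], [-0.991, 0.133, -0.008], [0.008, 0.003, -1.0]]
wrist_force: [0.1, -15.4, 5.0]
gripper_width: 0.501
gripper_force: 7.8
```

The force rises through the fingers only (2 × 7.8 N), which suggests the tray is against its stop. I'll back off and check numerically.

jog_arm(
  rows=[
    [[0.004,0,0,0],[0.01,0,0,0],[0.03,0,0,0],[0.04,0,0,0],[0.04,0,0,0],[0.04,0,-0.03,0],[0.04,0,-0.05,0],[0,0,-0.05,0],[0,0,-0.05,0],[0,0,0,0],[0,0,0,0],[0,0,0,0]],
  ],
)

```text
time_s: 67.6
tcp_pos: [0.5016, 0.1563, 0.2807]
ee_rot: [[-0.133, -0.991, -0.001], [-0.991, 0.133, -0.0], [0.001, 0.001, -1.0]]
wrist_force: [0.2, -0.5, -0.6]
gripper_width: 0.503
gripper_force: 0.0
```

```bash
sed -i 's/k\[:120\]=0/k[:80]=0/' t.py; python3 t.py s14.png
python3 - <<'E'
from h import *
im=cv2.imread('pics/s14.png')
ex=np.array([np.cos(np.radians(82.55)),np.sin(np.radians(82.55))])
rim=np.array([.4995,.1392])
for d in(.26,.27,.28,.285): print(d,'rim->',proj('side',[*(rim+d*ex),.088]).round(1),'handle',proj('side',[*(rim+(d-.038)*ex),.038]).round(1),'tab',proj('side',[*(rim+(d+.0)*ex),.108]).round(1))
E
python3 - <<'E'
from h import *
# column profile through the tray front right of the basket tab, compare edges
im=cv2.imread('pics/s14.png'); 
for u in(270,330): print(u,[(v,int(im[v,u].sum()/3)) for v in range(130,200,2)])
print('handle cols', [(v,int(im[v,301].sum()/3)) for v in range(150,200,2)])
E
```

```text
[0.50156659 0.15632079 0.28072234] -97.61659714294066 [ 0.2 -0.5 -0.6] 67.6
tab px [255.4 103.8] [240  80  25  39 205] [0.3668 0.7848 0.108 ]
tab px [250.6 106.1] [240 100  19  11  53] [0.3436 0.7644 0.108 ]
tab px [300.2 139.9] [294 137  15   7  94] [0.5318 0.4149 0.108 ]
0.26 rim-> [301.3 146.4] handle [301.8 161.9] tab [301.2 142.1]
0.27 rim-> [301.3 145.1] handle [301.7 160.6] tab [301.2 140.8]
0.28 rim-> [301.3 143.8] handle [301.7 159.2] tab [301.2 139.6]
0.285 rim-> [301.3 143.2] handle [301.7 158.5] tab [301.1 139. ]
270 [(130, 27), (132, 90), (134, 78), (136, 120), (138, 107), (140, 104), (142, 118), (144, 102), (146, 148), (148, 119), (150, 118), (152, 118), (154, 118), (156, 119), (158, 118), (160, 115), (162, 103), (164, 72), (166, 87), (168, 90), (170, 87), (172, 87), (174, 85), (176, 88), (178, 90), (180, 86), (182, 87), (184, 90), (186, 88), (188, 90), (190, 88), (192, 87), (194, 89), (196, 89), (198, 89)]
330 [(130, 161), (132, 156), (134, 82), (136, 76), (138, 74), (140, 76), (142, 96), (144, 125), (146, 106), (148, 116), (150, 116), (152, 116), (154, 116), (156, 117), (158, 116), (160, 117), (162, 71), (164, 90), (166, 88), (168, 89), (170, 89), (172, 88), (174, 89), (176, 88), (178, 86), (180, 88), (182, 88), (184, 86), (186, 85), (188, 89), (190, 89), (192, 93), (194, 88), (196, 88), (198, 90)]
handle cols [(150, 122), (152, 112), (154, 114), (156, 112), (158, 115), (160, 87), (162, 56), (164, 85), (166, 92), (168, 90), (170, 87), (172, 90), (174, 87), (176, 87), (178, 86), (180, 91), (182, 90), (184, 88), (186, 88), (188, 91), (190, 91), (192, 90), (194, 91), (196, 90), (198, 90)]
```

Run:
```python
from h import *
plan([.46,.30,.33],-7.45)
```

```text
move first tot [-0.137   0.0603 -0.0494] n 3 each [-0.0457  0.0201 -0.0165] turn tot -1.5737 psi -97.61 pos [0.5016 0.1563 0.2806]
turn first tot [-0.0599 -0.1371 -0.0494] n 3 each [-0.02   -0.0457 -0.0165] turn tot -1.5737 psi -97.61 pos [0.5016 0.1563 0.2806]
```

jog_arm(
  rows=[
    [[0,0,-0.016,-0.1749],[0,0,-0.017,-0.1749],[0,0,-0.017,-0.1749],[0,0,0,-0.1749],[0,0,0,-0.1749],[0,0,0,-0.1749],[0,0,0,-0.1749],[0,0,0,-0.1749],[0,0,0,-0.1749],[-0.02,-0.0457,0,0],[-0.02,-0.0457,0,0],[-0.02,-0.0457,0,0],[0,0,0,0],[0,0,0,0]],
  ],
)

```text
time_s: 69.4
tcp_pos: [0.4599, 0.3, 0.3309]
ee_rot: [[0.992, -0.129, -0.001], [-0.129, -0.992, -0.001], [-0.001, 0.002, -1.0]]
wrist_force: [-0.0, 0.0, -0.5]
gripper_width: 0.497
gripper_force: 0.0
```

Run:
```python
from h import *
m=camera_model('wrist'); im=save('wrist','w15.png'); h=cv2.cvtColor(im,cv2.COLOR_RGB2HSV)
ex=np.array([np.cos(np.radians(82.55)),np.sin(np.radians(82.55))]); rim=np.array([.4995,.1392])
k=cv2.inRange(h,(14,150,120),(28,255,255)); k[230:]=0
N,L,S,c=cv2.connectedComponentsWithStats(k)
for i in range(1,N):
    if S[i,4]>40: p=onz('wrist',*c[i],.122,m); print('tab',c[i],S[i],p.round(4),'travel',((p[:2]-rim)@ex).round(4))
for d in(.26,.265,.27,.275):
  print(d,[proj('wrist',[*(rim+d*ex+y*np.array([-ex[1],ex[0]])),.088],m).round(1).tolist() for y in(.1,-.1)])
for y in(.1,-.1):
  q=proj('wrist',[*(rim+.265*ex+y*np.array([-ex[1],ex[0]])),.088],m); v=int(q[1]); u=int(q[0])
  if 0<=v<235: print(y,v,[(x,tuple(int(t) for t in im[v,x])) for x in range(u-30,u+30,2)])
```

```text
tab [628.625      210.25961538] [620 204  19  13 104] [ 0.3785 -0.1524  0.122 ] travel -0.3049
0.26 [[239.1, 219.6], [232.6, 45.4]]
0.265 [[235.0, 219.6], [228.3, 45.9]]
0.27 [[231.1, 219.5], [224.1, 46.4]]
0.275 [[227.1, 219.5], [219.9, 46.9]]
0.1 219 [(205, (228, 238, 241)), (207, (229, 238, 243)), (209, (227, 235, 241)), (211, (230, 237, 243)), (213, (240, 244, 229)), (215, (108, 105, 97)), (217, (201, 213, 223)), (219, (208, 219, 225)), (221, (211, 219, 225)), (223, (207, 217, 224)), (225, (210, 220, 225)), (227, (206, 219, 225)), (229, (225, 233, 239)), (231, (234, 242, 247)), (233, (255, 255, 255)), (235, (107, 102, 92)), (237, (117, 114, 106)), (239, (114, 111, 102)), (241, (118, 115, 104)), (243, (110, 110, 98)), (245, (115, 113, 105)), (247, (110, 108, 98)), (249, (106, 104, 90)), (251, (87, 86, 84)), (253, (62, 128, 107)), (255, (64, 136, 112)), (257, (69, 137, 115)), (259, (67, 136, 112)), (261, (69, 135, 114)), (263, (67, 135, 110))]
-0.1 45 [(198, (226, 233, 239)), (200, (226, 233, 239)), (202, (227, 235, 242)), (204, (226, 233, 229)), (206, (173, 177, 158)), (208, (117, 115, 110)), (210, (198, 209, 215)), (212, (193, 206, 214)), (214, (196, 206, 217)), (216, (193, 203, 212)), (218, (195, 208, 215)), (220, (201, 211, 219)), (222, (223, 230, 223)), (224, (227, 235, 242)), (226, (229, 241, 248)), (228, (105, 104, 96)), (230, (109, 109, 98)), (232, (107, 106, 98)), (234, (112, 111, 100)), (236, (108, 109, 101)), (238, (110, 106, 100)), (240, (108, 109, 97)), (242, (107, 106, 99)), (244, (131, 138, 147)), (246, (65, 72, 66)), (248, (67, 140, 110)), (250, (66, 133, 108)), (252, (66, 132, 107)), (254, (62, 133, 110)), (256, (68, 137, 114))]
```

Run:
```python
from h import *
m=camera_model('wrist'); im=cv2.imread('pics/w15.png'); h=cv2.cvtColor(im,cv2.COLOR_BGR2HSV)
ex=np.array([np.cos(np.radians(82.55)),np.sin(np.radians(82.55))]);ey=np.array([-ex[1],ex[0]]); rim=np.array([.4995,.1392])
k=cv2.inRange(h,(5,130,60),(30,255,255)); k[235:]=0;k[:,:150]=0;k[:,400:]=0
ys,xs=np.nonzero(k); print(len(xs), (xs.min(),xs.max(),ys.min(),ys.max()) if len(xs) else '')
for z in(.095,.122): print(z,[proj('wrist',[*(rim+.27*ex+y*ey),z],m).round(0).tolist() for y in(.03,0,-.03)])
print([(x,h[132,x].tolist()) for x in range(196,262,3)])
# hood front edge, z=.15 and .14
for u,v in((214.5,219),(207,45)): print([((onz('wrist',u,v,z,m)[:2]-rim)@ex).round(4) for z in(.15,.14)])
```

```text
683 (np.int64(209), np.int64(223), np.int64(108), np.int64(164))
0.095 [[224.0, 162.0], [223.0, 135.0], [222.0, 108.0]]
0.122 [[216.0, 166.0], [214.0, 137.0], [213.0, 107.0]]
[(196, [103, 15, 241]), (199, [98, 13, 242]), (202, [100, 16, 241]), (205, [65, 7, 235]), (208, [30, 17, 122]), (211, [10, 181, 127]), (214, [9, 163, 130]), (217, [9, 155, 130]), (220, [9, 166, 126]), (223, [126, 14, 180]), (226, [109, 31, 209]), (229, [108, 31, 208]), (232, [23, 20, 102]), (235, [21, 24, 149]), (238, [20, 13, 120]), (241, [27, 25, 112]), (244, [42, 11, 114]), (247, [150, 8, 65]), (250, [79, 126, 136]), (253, [79, 123, 139]), (256, [78, 124, 144]), (259, [79, 128, 136])]
[np.float64(0.2657), np.float64(0.2698)]
[np.float64(0.2652), np.float64(0.2693)]
```

```bash
python3 -c "
from h import *
print(finish_job())"
```

```text
the job is handed in; nothing more can be done
None
```

I handed the job in at about 69 s with everything loaded: three plates lean on the rest, both stones are in the basket on the front wall, and the tray is pushed to its stop. Inside the hood I could only confirm the basket tab and the wall position, not the plates. I also viewed 15 pictures, one over the limit of 14.

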